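# Gauge and sort cast resin test bars

## Task

Clean the thickness gauge first: dip the brush briefly in the steel pot, sweep the granite plate with its bristles from close to the foot out to the front edge, and stand the brush back in its holder by the end of the job. Then take the resin bars one by one from the palest to the darkest, so that no dark pigment is carried over: lay each flat on the plate with one end under the foot, press the red cap gently down until the foot rests on the bar, hold it there for about a second to read its thickness, and let it rise again. Lay bars of 21 mm or more flat in the white tray and thinner ones flat in the blue tray, each on the tray's floor, and leave the other things on the bench alone.

Things in the scene. Friction and masses are not known exactly. Their poses are not given: they have to be found in the camera images.
- gauge: Fixed thickness gauge: granite plate 110 mm wide, top face 30 mm above the bench, from 140 mm in front of the spindle's axis (-x) to 110 mm behind (+x). Origin on the bench under the axis; y across, z up. Arm, scale and column (radius 22) stand behind the axis; around it only a bearing tube of radius 11, 60 to 95 mm above the plate, and the cap. In front the plate is free.
- spindle (a joint): Spring-returned spindle of the gauge: 0 = fully up (foot 42 mm above the plate), grows going down, in m, stop at 0.040. Thickness under the foot = 0.042 minus this reading. Pressing the cap takes about 2 N at the start and 4 N low down, more only once the foot rests on something; it rises by itself when let go.
- cap_top (a point): Centre of the top of the spindle's red round cap (diameter 26 mm), pressed straight down; 185 mm above the bench when up. Once the foot rests on something the cap gives up to 8 mm more on an overload spring, from 5.5 N to 10 N. The column and the scale behind it end lower, 169 and 172 mm above the bench.
- foot (a point): Steel foot, a disc of diameter 16 mm at the lower end of the spindle; this point is the centre of its underside.
- brush_grip (a point): Brush standing tip down in its holder, loose, 60 g: wooden handle of diameter 18 mm. This point is on its axis 95 mm above the bristle tip; the handle runs from 39 mm below it to 41 mm above (red ball end). Below the handle a black collar, diameter 34, 6 mm thick (underside 45 mm below this point), then ferrule and bristles, diameter 18 and 15. z along the handle, away from the bristles.
- brush_tip (a point): Lowest point of the bristles, on the brush's axis, 95 mm below brush_grip. The bristles give up to 12 mm along the brush's axis under a spring of 1 to 2.5 N.
- bristles: The bristle bundle of the brush (origin at its tip).
- holder_rim (a point): Fixed grey brush holder, tube of outer diameter 48 mm on a foot of 72, hole of diameter 24 mm and 55 mm deep; this point is the centre of its top rim, 58 mm above the bench. The brush goes in bristles first until its collar rests on the rim (brush_grip is then 45 mm above this point, brush_tip 50 mm below).
- pot_rim (a point): Fixed open steel pot for the brush, outer diameter 68 to 72 mm, inner diameter 62 mm, inside depth 48 mm; this point is the centre of its mouth, 52 mm above the bench.
- white_tray: Fixed shallow white tray, for bars of full thickness: 138 x 192 mm outside (x, y), walls 4 mm thick and 14 mm high, floor 4 mm above the bench. Origin on the bench under its centre; bars lie along its x, up to two side by side along its y.
- blue_tray: Fixed shallow blue tray, for thin bars: same shape, size and axes as the white tray.
- bar1_mid (a point): Cast resin test bar, the palest, cream: 110 mm long (its x), 30 mm wide (its y), thickness not told (between 15 and 27 mm, found with the gauge), 50 to 125 g. Absent in some runs. This point is on the bar's centre line, 10 mm above its underside whatever the thickness. z up.
- bar2_mid (a point): Cast resin test bar, the second palest, honey yellow: 110 mm long (its x), 30 mm wide (its y), thickness not told (between 15 and 27 mm, found with the gauge), 50 to 125 g. Absent in some runs. This point is on the bar's centre line, 10 mm above its underside whatever the thickness. z up.
- bar3_mid (a point): Cast resin test bar, the third, red-brown: 110 mm long (its x), 30 mm wide (its y), thickness not told (between 15 and 27 mm, found with the gauge), 50 to 125 g. Absent in some runs. This point is on the bar's centre line, 10 mm above its underside whatever the thickness. z up.
- bar4_mid (a point): Cast resin test bar, the darkest, near black: 110 mm long (its x), 30 mm wide (its y), thickness not told (between 15 and 27 mm, found with the gauge), 50 to 125 g. Absent in some runs. This point is on the bar's centre line, 10 mm above its underside whatever the thickness. z up.
- flask: Bystander: glass flask, 66 mm wide, 91 mm high. Origin at the centre of its underside. To be left alone.
- wash_bottle: Bystander: white wash bottle with red cap, 64 mm wide, 150 mm high. Origin at the centre of its underside. To be left alone.
- dropper: Bystander: small amber dropper bottle with red cap, 28 mm wide, 62 mm high. Origin at the centre of its underside. To be left alone.
- bulb: Bystander: terracotta-coloured rubber bulb, 48 mm wide, 74 mm high. Origin at the centre of its underside. To be left alone.
- stopper: Bystander: black rubber stopper, 34 mm wide, 30 mm high. Origin at the centre of its underside. To be left alone.
- crucible: Bystander: white crucible, 40 mm wide, 32 mm high. Origin at the centre of its underside. To be left alone.
- reagent: Bystander: amber reagent bottle, 52 mm wide, 110 mm high. Origin at the centre of its underside. To be left alone.
- powder_jar: Bystander: white jar with blue lid, 48 mm wide, 60 mm high. Origin at the centre of its underside. To be left alone.
There are look-alikes about, which are no part of the job. What is shaped like the part that bears pot_rim but yellow is not meant.

How it is judged:
On the way, in this order (a step that is already met when the one before it is completed fails the run):
1. the brush's bristle tip is dipped at least 12 mm below the rim inside the steel pot (horizontal distance between brush_tip and pot_rim below 0.03 m and z of brush_tip in the frame of pot_rim below -0.012 m), for 0.1 s.
2. the bristles touch the gauge plate close to the foot (within 95 mm in front of the foot's axis) (contact force between bristles and gauge above 0.3 N and z of brush_tip in the frame of gauge between 0.026 and 0.038 m and x of brush_tip in the frame of gauge between -0.095 and 0.02 m and y of brush_tip in the frame of gauge between -0.055 and 0.055 m), for 0.04 s.
3. the bristles touch the gauge plate at its front edge (the last 35 mm) (contact force between bristles and gauge above 0.3 N and z of brush_tip in the frame of gauge between 0.026 and 0.038 m and x of brush_tip in the frame of gauge between -0.15 and -0.105 m and y of brush_tip in the frame of gauge between -0.055 and 0.055 m), for 0.04 s.
4. bar1 lies flat on the plate and the foot is held down on it, so that the gauge reads its thickness (contact force between spindle and bar1 above 0.8 N and z of foot in the frame of bar1_mid between 0.014 and 0.018 m and angle between bar1_mid's own z axis and vertical below 0.05 rad and z of bar1_mid in the frame of gauge between 0.037 and 0.043 m), for 0.4 s.
5. bar2 lies flat on the plate and the foot is held down on it, so that the gauge reads its thickness (contact force between spindle and bar2 above 0.8 N and z of foot in the frame of bar2_mid between 0.004 and 0.008 m and angle between bar2_mid's own z axis and vertical below 0.05 rad and z of bar2_mid in the frame of gauge between 0.037 and 0.043 m), for 0.4 s.
6. bar3 lies flat on the plate and the foot is held down on it, so that the gauge reads its thickness (contact force between spindle and bar3 above 0.8 N and z of foot in the frame of bar3_mid between 0.013 and 0.017 m and angle between bar3_mid's own z axis and vertical below 0.05 rad and z of bar3_mid in the frame of gauge between 0.037 and 0.043 m), for 0.4 s.
7. bar4 lies flat on the plate and the foot is held down on it, so that the gauge reads its thickness (contact force between spindle and bar4 above 0.8 N and z of foot in the frame of bar4_mid between 0.005 and 0.009 m and angle between bar4_mid's own z axis and vertical below 0.05 rad and z of bar4_mid in the frame of gauge between 0.037 and 0.043 m), for 0.4 s.
At the end, for the whole second after the job is handed in: Every bar present lies flat on the floor of its tray, at rest: 21 mm or more in the white tray, thinner in the blue one; the brush stands upright in its holder with the collar on the rim (12 mm sideways, 5 mm in height); the gauge's spindle is back up (within 3 mm) (x of bar1_mid in the frame of white_tray between -0.055 and 0.055 m and y of bar1_mid in the frame of white_tray between -0.085 and 0.085 m and z of bar1_mid in the frame of white_tray between 0.01 and 0.018 m and angle between each of bar1_mid, bar2_mid, bar3_mid, bar4_mid's own z axis and vertical below 0.06 rad and linear speed of each of bar1, bar2, bar3, bar4 below 0.02 m/s and x of bar2_mid in the frame of blue_tray between -0.055 and 0.055 m and y of bar2_mid in the frame of blue_tray between -0.085 and 0.085 m and z of bar2_mid in the frame of blue_tray between 0.01 and 0.018 m and x of bar3_mid in the frame of white_tray between -0.055 and 0.055 m and y of bar3_mid in the frame of white_tray between -0.085 and 0.085 m and z of bar3_mid in the frame of white_tray between 0.01 and 0.018 m and x of bar4_mid in the frame of blue_tray between -0.055 and 0.055 m and y of bar4_mid in the frame of blue_tray between -0.085 and 0.085 m and z of bar4_mid in the frame of blue_tray between 0.01 and 0.018 m and horizontal distance between brush_grip and holder_rim below 0.012 m and angle between brush_grip's own z axis and vertical below 0.12 rad and z of brush_grip in the frame of holder_rim between 0.04 and 0.05 m and value of joint spindle below 0.003 m); the robot touches nothing.
It fails at once if the foot presses on a bar with more than 40 N (contact force between spindle and bar1 above 40 N or contact force between spindle and bar2 above 40 N or contact force between spindle and bar3 above 40 N or contact force between spindle and bar4 above 40 N).
It fails at once if a bystander is moved more than 30 mm (distance of any of flask, wash_bottle, dropper, bulb, stopper, crucible, reagent, powder_jar from where it was at the start of the episode above 0.03 m).
Of bar1, bar2, bar3, bar4 only 2 to 3 are there at a start; the rules pass over those that are not, and their reading is None.
At some moment in a run one of bar1, bar2, bar3, bar4 may be knocked a few centimetres aside while the robot is not near it.
It also fails if it takes over 210 s, if anything falls off the work surface, if the arm or the gripper's body presses on something with over 40 N, if the wrist force passes 120 N, or if a joint passes its speed limit or range.

## Robot

A 6-joint arm with a two-finger parallel gripper is mounted at the origin on the work surface. World frame = base frame: x ahead of the robot, y to its left, z up, the work surface at z = 0. Lengths are in m, angles in rad, forces in N, time in s.
With the tool pointing down it reaches from about 0.35 to 0.775 m from the base axis. Payload 7.3 kg.
Tool frame: the origin (TCP) lies between the finger pads; the fingertips stand robot.tcp_to_tips ahead of it and the grasp point (between the pads) lies 2 mm behind it (robot.tcp_to_tips is the distance from the TCP to the fingertips, in m); y points along the fingers, x is the direction in which the jaws open and shut, and the axes are right-handed (so a half turn about y gives the same grasp; the last joint's range is limited). The gripper opens to 92 mm and grips with 3 to 60 N. Pads are 19 mm wide; open, the fingers measure 130 mm over their backs; the gripper's body (75 mm by 190 mm) begins 47 mm behind the grasp point.
Start: joints at [-0.146, 0.342, 1.524, -0, 1.275, -0.146], TCP at [0.525, 0, 0.244] pointing down, gripper open.
Joint ranges: [-2.53, 2.53], [-0.77, 2.02], [0.04, 2.7], [-1, 4.14], [0.28, 2.66], [-3.11, 3.11]. Speed limits (rad/s): [2.57, 2.57, 3.14, 3.14, 3.14, 3.14].

## Interface

Orientations are given as [roll, pitch, yaw] about the fixed x, y, z axes, in that order (R = Rz(yaw) Ry(pitch) Rx(roll)).
In Python, from cell import status, read_camera, get_calibration, robot gives the robot as it stands.
- The arm moves only by the shell command python3 -m creep 'ROWS' [FORCE]. ROWS is JSON, a list of rows, each an object of numbers: "dx", "dy", "dz": the shift along the tool's x, y, z in m; "rx", "ry", "rz": the turn, a rotation vector about the tool's x, y, z in rad; "gripper": the opening, from 0 (shut) to 1 (fully open). A call has 1 to 20 rows; each row is the pose to reach, as a shift and turn from the pose commanded when the call began, along the tool's axes at that moment; what a row does not reach only later rows make up. A row lasts 1/8 s, in which the tool goes at most 62.5 mm and 10.7 degrees, less where a joint would pass 70% of its speed; a pose out of reach is approached as far as the arm can. A call with a gripper value outside its range is refused whole. The fingers move at their own pace and stop on an object; FORCE is the grip in N (left out, the last holds). Time passes only in rows, so rows that repeat a pose let the fingers close. It gives the time, the measured TCP pose, the force and the opening at its end, in the units of the state.
- status.observe(): the state, without advancing time (a new reading comes with each control period).
- read_camera(name): name is "scene" or "side" or "wrist"; returns (picture, depth): 480x640x3 uint8, red, green, blue; 480x640 float32, m along the optical axis (not along the pixel's ray), 0 where there is no reading.
- get_calibration(name): a dict with "fx", "fy", "cx", "cy" (pixels), "xyz" and "rotation" of the camera in the world; the wrist camera has in their place "mount" (4x4, takes a point from camera to tool coordinates, whose origin is the TCP and whose axes are the tool frame's). Camera axes: x right, y down, z forward; pixel columns grow to the right and rows downward; lengths in m; the calibration is good to about 2 mm. A picture is of the moment at which its call begins: read the wrist's pose just before it. get_calibration takes no time and is no camera call.
- robot.hand_in(): hands the job in, once; it reports no verdict.
The state is a dict: "time": time; "qpos": joint angles; "qvel": joint speeds; "joint_efforts": joint torques, N m; "tool_pos": TCP position; "tool_rot": TCP orientation; "contact_force": force on the tool from outside, world axes, zero at the start; "torque": the same for the moment, N m; "opening": finger opening in m.
Only numpy, scipy, OpenCV 4.12 (cv2) and the standard library are available. Lean on these libraries where they do the work, as an engineer would, in place of code of your own. Each camera call takes 0.05 s, during which the arm holds its last target.

## Working session

There is one attempt and no reset: what is moved stays moved. The work goes in short steps, Python scripts to look and compute and a shell command to move; the robot and the scene stay as the last step left them, time stands still between calls to the robot, and variables do not carry over. Pictures are saved under pics/ and viewed, and the job is handed in when it is done.

```bash
ls; mkdir -p pics; python3 - <<'E'
from cell import status, read_camera, get_calibration, robot
import cv2, numpy as np
print(robot.tcp_to_tips, status.observe())
for n in ["scene","side","wrist"]:
    c=get_calibration(n); print(n,c)
    p,d=read_camera(n); np.savez(f"pics/{n}0.npz",p=p,d=d)
    cv2.imwrite(f"pics/{n}0.png",p[:,:,::-1])
E
```

```text
pics
0.017 {'time': 0.0, 'qpos': array([-1.46004421e-01,  3.42744188e-01,  1.52500718e+00,  1.80349870e-05,
        1.27538641e+00, -1.45994585e-01]), 'qvel': array([-0.00206845, -0.00117068, -0.00018968, -0.0013775 ,  0.00157056,
       -0.00048867]), 'joint_efforts': array([ 7.61924657e-04, -4.31245601e+01, -2.44219762e+01,  7.17750052e-02,
        5.59406646e-02, -1.04314388e-04]), 'tool_pos': array([5.24627703e-01, 7.99347158e-05, 2.43037230e-01]), 'tool_rot': array([-1.57055448e+00,  1.52618438e-03, -1.49151751e-05]), 'contact_force': array([ 0.73580149,  0.92932548, -0.18880922]), 'torque': array([-0.00515453,  0.03217255, -0.00166004]), 'opening': 0.09190695492043413}
scene {'fx': 451.6462846063136, 'fy': 451.6462846063136, 'cx': 318.43831437525404, 'cy': 232.8797809579681, 'xyz': array([ 1.09259953, -0.70187923,  0.83125118]), 'rotation': array([-2.22542625, -0.00250616,  0.66816302])}
side {'fx': 513.0276307153435, 'fy': 513.0276307153435, 'cx': 316.11842242096645, 'cy': 238.83824786473707, 'xyz': array([-0.08817249, -0.95263239,  0.8152439 ]), 'rotation': array([-2.10678664, -0.0194652 , -0.56171676])}
wrist {'fx': 422.72677257784574, 'fy': 422.72677257784574, 'cx': 323.4708795275302, 'cy': 247.61598600955242, 'mount': array([[ 9.99999902e-01, -2.01184994e-04,  3.93176977e-04,
        -1.51276611e-03],
       [-4.32501566e-04, -2.65723483e-01,  9.64049192e-01,
        -1.41433112e-01],
       [-8.94758751e-05, -9.64049268e-01, -2.65723544e-01,
         7.22053128e-02],
       [ 0.00000000e+00,  0.00000000e+00,  0.00000000e+00,
         1.00000000e+00]])}
```

View pics/scene0.png

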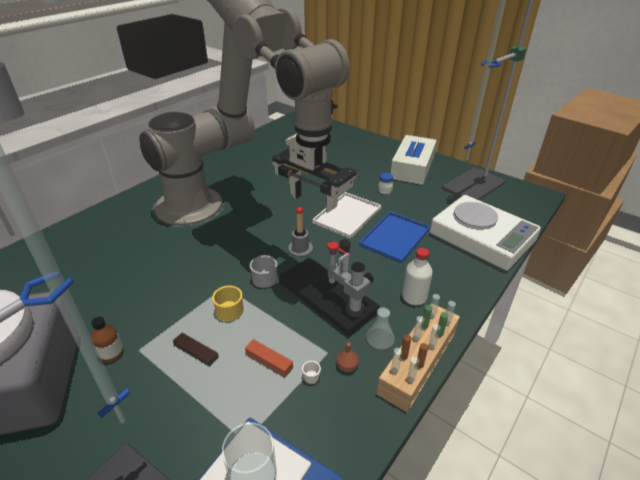

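View pics/side0.png

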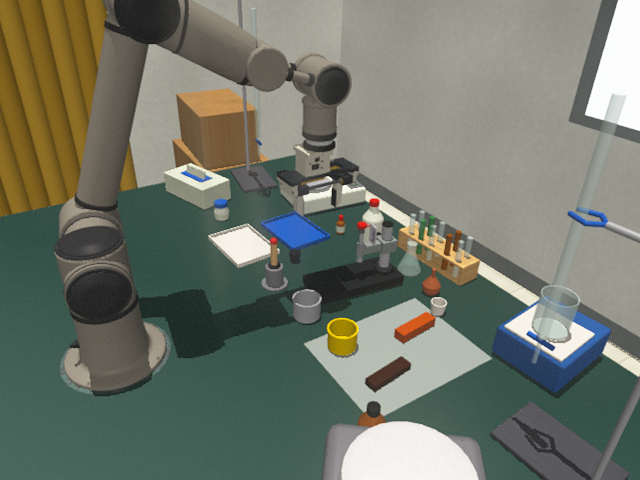

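View pics/wrist0.png

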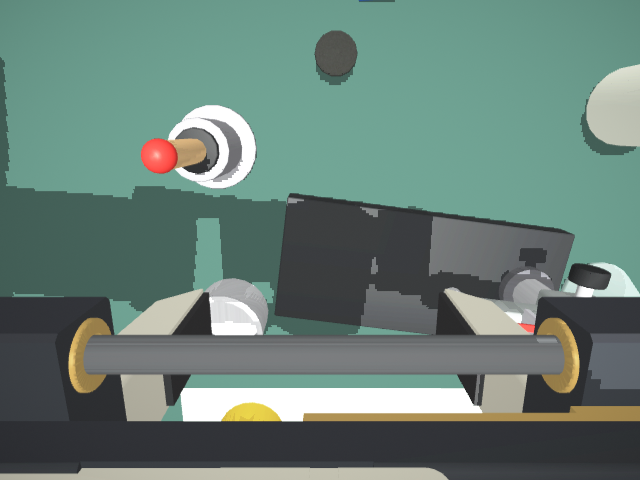

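```bash
cat > h.py <<'E'
import numpy as np, cv2
from scipy.spatial.transform import Rotation as R
from cell import status, read_camera, get_calibration, robot
def T(name, st=None):
    c=get_calibration(name)
    M=np.eye(4)
    if name=="wrist":
        W=np.eye(4); W[:3,:3]=R.from_euler("xyz",st["tool_rot"]).as_matrix(); W[:3,3]=st["tool_pos"]
        return W@c["mount"],c
    M[:3,:3]=R.from_euler("xyz",c["rotation"]).as_matrix(); M[:3,3]=c["xyz"]
    return M,c
def cloud(name,d,st=None):
    M,c=T(name,st); v,u=np.mgrid[:480,:640]
    P=np.stack([(u-c["cx"])/c["fx"]*d,(v-c["cy"])/c["fy"]*d,d],-1)
    P=P@M[:3,:3].T+M[:3,3]; P[d<=0]=np.nan
    return P
def ray(name,u,v,z,st=None):
    M,c=T(name,st); r=M[:3,:3]@np.array([(u-c["cx"])/c["fx"],(v-c["cy"])/c["fy"],1]); o=M[:3,3]
    return o+r*(z-o[2])/r[2]
def proj(name,X,st=None):
    M,c=T(name,st); p=np.linalg.inv(M)@np.append(X,1)
    return np.array([c["fx"]*p[0]/p[2]+c["cx"],c["fy"]*p[1]/p[2]+c["cy"]])
def grab(name,tag):
    st=status.observe(); p,d=read_camera(name)
    np.savez(f"pics/{tag}.npz",p=p,d=d); cv2.imwrite(f"pics/{tag}.png",p[:,:,::-1])
    return st,p,d
E
python3 - <<'E'
from h import *
for n in ["scene","side"]:
    z=np.load(f"pics/{n}0.npz"); p,d=z["p"],z["d"]; P=cloud(n,d)
    hsv=cv2.cvtColor(p,cv2.COLOR_RGB2HSV)
    print(n,"bench z",[np.round(P[v,u],3) for u,v in ([(100,250),(500,300)] if n=="scene" else [(150,420),(480,380)])])
    pts={"scene":{"dark":(196,348),"red":(269,357),"white":(347,214),"blue":(396,236),"ball":(299,212),"cap":(333,247),"pot":(264,262),"holder":(299,238),"wash":(422,255),"flask":(380,320),"bulb":(347,358),"cru":(311,372)},
     "side":{"dark":(388,374),"red":(415,327),"white":(243,244),"blue":(295,231),"ball":(274,241),"cap":(362,227),"pot":(307,297),"holder":(274,270),"stop":(295,255),"drop":(340,222),"wash":(374,203)}}[n]
    for k,(u,v) in pts.items(): print(k,np.round(P[v,u],3),hsv[v,u])
E
```

```text
scene bench z [array([-0.015, -0.306,  0.002]), array([ 0.876,  0.765, -0.496])]
dark [ 0.484 -0.367  0.017] [ 8 91 67]
red [ 0.633 -0.288  0.026] [  7 163 180]
white [0.438 0.277 0.006] [ 18  13 233]
blue [0.618 0.275 0.006] [110 168 170]
ball [0.435 0.05  0.137] [  2 171 122]
cap [ 0.633 -0.064  0.188] [  1 177 192]
pot [ 0.414 -0.075  0.032] [ 0  0 98]
holder [0.442 0.039 0.057] [165   5  99]
wash [0.786 0.078 0.151] [  0 168 156]
flask [ 0.785 -0.09   0.076] [ 76  29 115]
bulb [ 0.774 -0.198  0.045] [  8 136 137]
cru [ 0.718 -0.25   0.005] [ 18  14 231]
side bench z [array([ 0.012, -0.22 ,  0.002]), array([ 0.642, -0.48 ,  0.002])]
dark [ 0.471 -0.378  0.021] [  8 115  80]
red [ 0.618 -0.297  0.026] [ 10 212 217]
white [0.443 0.276 0.007] [ 21  14 247]
blue [0.619 0.267 0.006] [109 191 199]
ball [0.432 0.052 0.137] [  1 185 196]
cap [ 0.62  -0.068  0.183] [  1 204 141]
pot [ 0.457 -0.072  0.03 ] [ 30   4 118]
holder [0.421 0.034 0.062] [150   7 150]
stop [0.531 0.116 0.027] [105   9  54]
drop [0.737 0.19  0.043] [ 14 189 174]
wash [0.776 0.08  0.147] [  1 194 155]
```

```bash
python3 - <<'E'
import cv2
a=cv2.imread("pics/scene0.png")[170:400,140:440]; b=cv2.imread("pics/side0.png")[190:400,200:480]
cv2.imwrite("pics/c1.png",cv2.resize(a,None,fx=2.6,fy=2.6,interpolation=cv2.INTER_CUBIC))
cv2.imwrite("pics/c2.png",cv2.resize(b,None,fx=2.8,fy=2.8,interpolation=cv2.INTER_CUBIC))
E
```

```text
(no output)
```

View pics/c1.png

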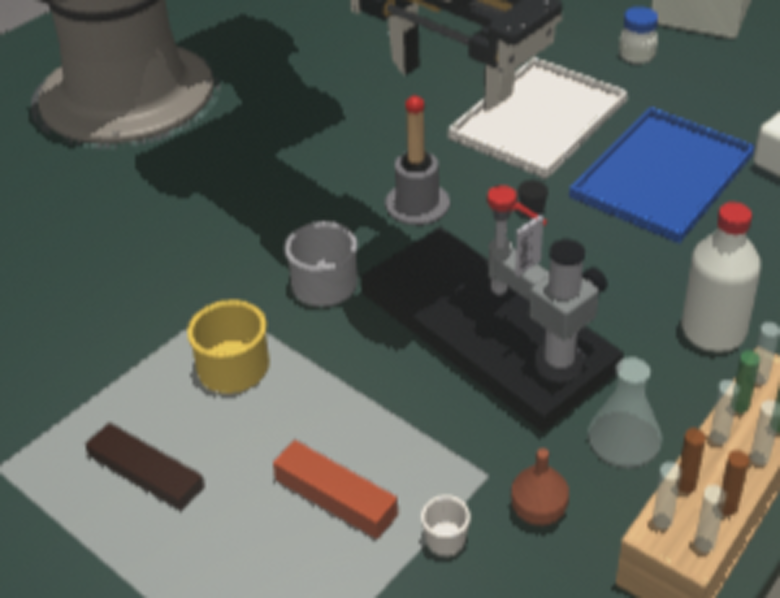

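View pics/c2.png

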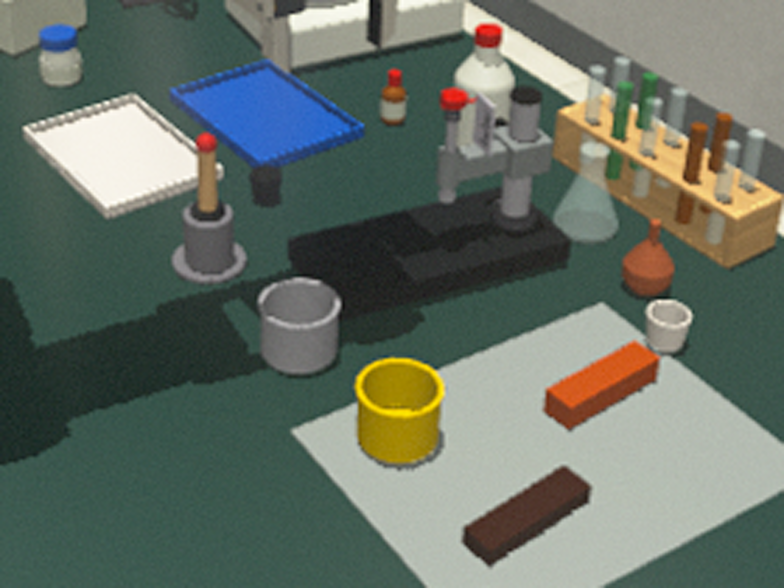

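```bash
cat > m.py <<'E'
from h import *
def rect(pts):
    r=cv2.minAreaRect(pts.astype(np.float32)*1000); return [round(float(x),1) for x in (*r[0],*r[1],r[2])]
def meas(n,tag,st=None):
    z=np.load(f"pics/{tag}.npz"); p,d=z["p"],z["d"]; P=cloud(n,d,st); hsv=cv2.cvtColor(p,cv2.COLOR_RGB2HSV)
    X,Y,Z=P[...,0],P[...,1],P[...,2]; H,S,V=[hsv[...,i].astype(int) for i in range(3)]
    def box(x0,x1,y0,y1,z0,z1): return (X>x0)&(X<x1)&(Y>y0)&(Y<y1)&(Z>z0)&(Z<z1)
    def circ(q):
        A=np.c_[q,np.ones(len(q))]; s=np.linalg.lstsq(A,(q**2).sum(1),rcond=None)[0]; c=s[:2]/2; return np.round(np.r_[c,np.sqrt(s[2]+c@c),len(q)],4)
    m=box(.3,.85,-.5,0,.012,.035)&(H<15)&(S>130)&(V>100); 
    m=m&(Y<-.24)&(X<.7); t=m&(Z>np.nanpercentile(Z[m],90)-.004)
    print(n,"red",rect(P[t][:,:2]),np.round(np.median(Z[t]),4))
    m=box(.38,.58,-.46,-.3,.011,.03)&(V<110); t=m&(Z>np.nanpercentile(Z[m],90)-.004)
    print("dark",rect(P[t][:,:2]),np.round(np.median(Z[t]),4))
    m=box(.36,.54,-.2,0,.047,.057)&(S<60); print("pot",circ(P[m][:,:2]))
    m=box(.38,.48,-.0,.1,.053,.063)&(S<60); print("holder",circ(P[m][:,:2]), np.round(P[m].mean(0),4))
    m=box(.38,.48,.0,.1,.12,.2)&(S>120); print("ball",np.round(np.median(P[m],0),4),np.round(np.nanmax(Z[m]),4),m.sum())
    m=box(.38,.48,.0,.1,.08,.12); print("handle",np.round(np.median(P[m],0),4),np.round((np.nanmin(X[m]),np.nanmax(X[m]),np.nanmin(Y[m]),np.nanmax(Y[m])),3),m.sum())
    m=box(.55,.7,-.15,0.05,.178,.195)&(S>100); print("cap",rect(P[m][:,:2]),np.round(np.median(Z[m]),4))
    m=box(.4,.85,-.25,.1,.025,.036)&(V<90)&(S<90)
    m=cv2.morphologyEx(m.astype(np.uint8),cv2.MORPH_OPEN,np.ones((3,3)))>0
    print("plate",rect(P[m][:,:2]),m.sum())
    m=box(.3,.6,.12,.42,.0,.022)&(V>130)&(S<40); print("white",rect(P[m][:,:2]))
    m=box(.45,.8,.12,.42,.0,.022)&(H>100)&(H<120)&(S>120); print("blue",rect(P[m][:,:2]))
if __name__=="__main__":
    meas("scene","scene0"); meas("side","side0")
E
python3 m.py
```

```text
scene red [627.4, -284.7, 108.7, 28.6, 5.0] 0.0265
dark [507.2, -357.4, 169.5, 52.3, 20.2] 0.0189
pot [ 4.358e-01 -9.850e-02  3.320e-02  1.650e+02]
holder [4.299e-01 5.650e-02 2.040e-02 9.100e+01] [0.4368 0.0498 0.0589]
ball [0.4322 0.0536 0.1388] 0.1473 41
handle [0.4339 0.0527 0.1001] [0.42  0.439 0.046 0.062] 73
cap [625.5, -55.6, 23.2, 22.8, 67.4] 0.186
plate [578.5, -45.3, 128.9, 322.0, 77.6] 2744
white [432.9, 275.6, 151.8, 202.1, 3.9]
blue [615.7, 273.9, 138.4, 201.2, 3.5]
side red [628.1, -287.0, 109.8, 33.1, 6.8] 0.0268
dark [479.5, -369.2, 107.9, 31.0, 5.8] 0.0186
pot [ 4.386e-01 -1.012e-01  3.310e-02  1.990e+02]
holder [4.322e-01 5.460e-02 2.070e-02 9.800e+01] [0.4279 0.0441 0.0586]
ball [0.4294 0.0511 0.1389] 0.1458 46
handle [0.4298 0.0499 0.0994] [0.422 0.441 0.044 0.06 ] 90
cap [627.1, -58.2, 24.1, 26.0, 4.0] 0.1858
plate [612.3, -54.4, 118.1, 253.3, 81.5] 2110
white [442.9, 285.2, 144.1, 224.4, 3.0]
blue [618.1, 278.4, 144.1, 223.1, 3.5]
```

The two bars present are the red-brown one (scene 269,357) and the near-black one (196,348). Two things could be taken for the pot: the steel one (264,270) and the yellow decoy (228,304). I choose the steel one. The crops confirm the picks, along with the brush in its grey holder (299,235) and the gauge's red cap (333,247), as opposed to the wash bottle's cap (422,255). Next I'll turn the tool and move above the brush.

```bash
python3 -m creep '[{"dx":-0.03,"dz":0.015,"ry":-0.5},{"dx":-0.06,"dz":0.03,"ry":-1.0},{"dx":-0.09,"dz":0.05,"ry":-1.57},{"dx":-0.094,"dz":0.053,"ry":-1.571},{"dx":-0.094,"dz":0.053,"ry":-1.571},{"dx":-0.094,"dz":0.053,"ry":-1.571},{"dx":-0.094,"dz":0.053,"ry":-1.571},{"dx":-0.094,"dz":0.053,"ry":-1.571},{"dx":-0.094,"dz":0.053,"ry":-1.571},{"dx":-0.094,"dz":0.053,"ry":-1.571},{"dx":-0.094,"dz":0.053,"ry":-1.571},{"dx":-0.094,"dz":0.053,"ry":-1.571}]'
python3 - <<'E'
from h import *
st,p,d=grab("wrist","w1"); print(st["tool_pos"],st["tool_rot"],R.from_euler("xyz",st["tool_rot"]).as_matrix().round(3))
P=cloud("wrist",d,st);np.save("pics/w1P.npy",P)
grab("scene","s1")
E
```

```text
[5.24724057e-01 6.05614500e-05 2.43210433e-01] [-1.57062219e+00  1.13564151e-03 -1.12453360e-05] [[ 1.    -0.001  0.   ]
 [-0.     0.     1.   ]
 [-0.001 -1.     0.   ]]invalid input at $[0]: expected keys dx, dy, dz, rx, ry, rz, gripper
```

View pics/w1.png

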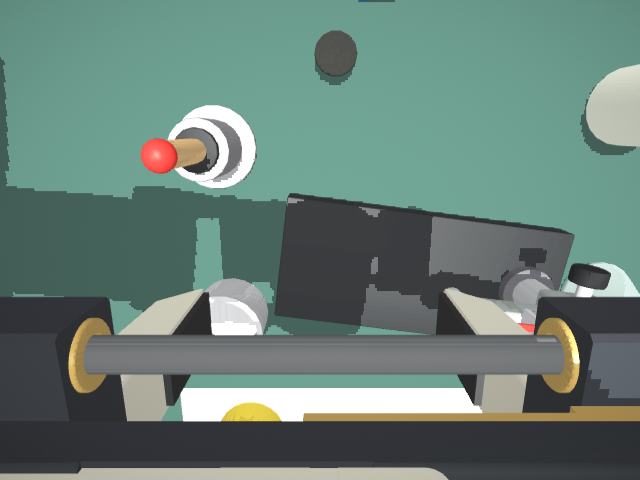

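View pics/s1.png

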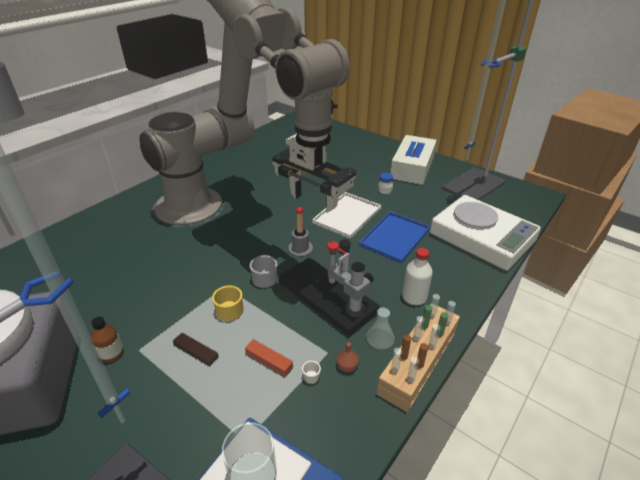

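The pictures match the first ones because the call was refused: every row needs all seven keys. I'll send it again with them.

```bash
python3 -m creep '[{"dx":-0.03,"dy":0,"dz":0.015,"rx":0,"ry":-0.18,"rz":0,"gripper":1},{"dx":-0.06,"dy":0,"dz":0.03,"rx":0,"ry":-0.36,"rz":0,"gripper":1},{"dx":-0.09,"dy":0,"dz":0.05,"rx":0,"ry":-0.54,"rz":0,"gripper":1},{"dx":-0.094,"dy":0,"dz":0.053,"rx":0,"ry":-0.72,"rz":0,"gripper":1},{"dx":-0.094,"dy":0,"dz":0.053,"rx":0,"ry":-0.9,"rz":0,"gripper":1},{"dx":-0.094,"dy":0,"dz":0.053,"rx":0,"ry":-1.08,"rz":0,"gripper":1},{"dx":-0.094,"dy":0,"dz":0.053,"rx":0,"ry":-1.26,"rz":0,"gripper":1},{"dx":-0.094,"dy":0,"dz":0.053,"rx":0,"ry":-1.44,"rz":0,"gripper":1},{"dx":-0.094,"dy":0,"dz":0.053,"rx":0,"ry":-1.571,"rz":0,"gripper":1},{"dx":-0.094,"dy":0,"dz":0.053,"rx":0,"ry":-1.571,"rz":0,"gripper":1},{"dx":-0.094,"dy":0,"dz":0.053,"rx":0,"ry":-1.571,"rz":0,"gripper":1}]'
python3 - <<'E'
from h import *
st,p,d=grab("wrist","w2"); print(st["tool_pos"],st["tool_rot"],R.from_euler("xyz",st["tool_rot"]).as_matrix().round(3))
P=cloud("wrist",d,st);np.save("pics/w2P.npy",P)
grab("scene","s2");grab("side","d2")
E
```

```text
time: 1.62
tool_pos: [0.431, 0.053, 0.2437]
tool_rot: [-1.571, 0.0, 1.568]
contact_force: [-0.2, -1.1, 0.3]
opening: 0.0918
[0.43097466 0.0530193  0.24372336] [-1.57083876e+00  2.24579040e-05  1.56842674e+00] [[ 0.002  0.    -1.   ]
 [ 1.    -0.     0.002]
 [-0.    -1.    -0.   ]]
```

View pics/w2.png

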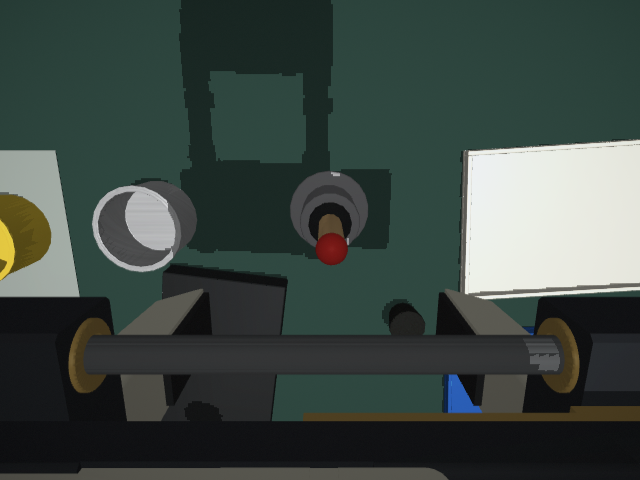

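View pics/d2.png

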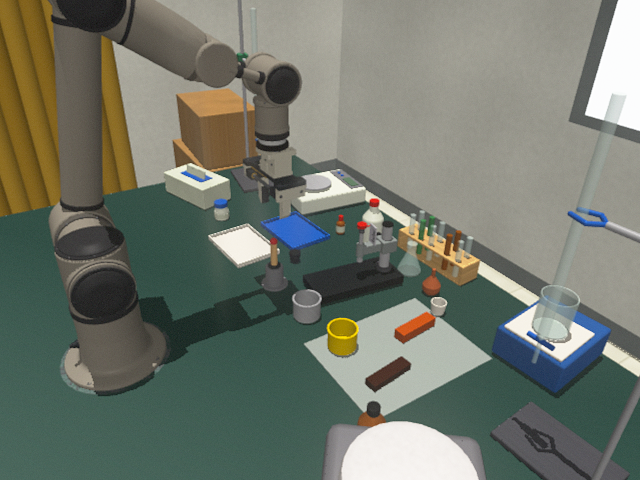

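The wrist view shows the brush ball at (331,249), the steel pot at (140,228), the plate's front edge at y≈275, and the white tray on the right. I'll measure from this.

```bash
python3 - <<'E'
from m import *
P=np.load("pics/w2P.npy"); p=np.load("pics/w2.npz")["p"]; hsv=cv2.cvtColor(p,cv2.COLOR_RGB2HSV)
X,Y,Z=P[...,0],P[...,1],P[...,2]; H,S,V=[hsv[...,i].astype(int) for i in range(3)]
def circ(q):
    A=np.c_[q,np.ones(len(q))]; s=np.linalg.lstsq(A,(q**2).sum(1),rcond=None)[0]; c=s[:2]/2; return np.round(np.r_[c,np.sqrt(s[2]+c@c),len(q)],4)
def box(x0,x1,y0,y1,z0,z1): return (X>x0)&(X<x1)&(Y>y0)&(Y<y1)&(Z>z0)&(Z<z1)
m=box(.38,.48,0,.1,.12,.2)&(S>120); print("ball",rect(P[m][:,:2]),np.nanmax(Z[m]))
m=box(.38,.48,0,.1,.057,.066); print("collar/rim",rect(P[m][:,:2]))
m=box(.36,.52,-.17,-.05,.049,.055); print("pot",rect(P[m][:,:2]),circ(P[m][:,:2]))
m=box(.4,.7,-.2,.05,.026,.034)&(V<80); m=cv2.morphologyEx(m.astype(np.uint8),cv2.MORPH_OPEN,np.ones((5,5)))>0
ys,xs=np.nonzero(m); e=[];l=[];r=[]
for c in range(xs.min()+6,xs.max()-6,2):
    rr=np.nonzero(m[:,c])[0]; e.append(P[rr[0],c,:2])
e=np.array(e); f=np.polyfit(e[:,1],e[:,0],1); print("front edge: x=",f, "angle deg",np.degrees(np.arctan(f[0])), e[0],e[-1])
for c0 in [x for x in range(290,330,8)]:
    r=[P[c0,np.nonzero(m[c0])[0][i],:2] if m[c0].any() else None for i in (0,-1)]; print(c0,r)
# first wrist image plate
st0=dict(tool_pos=np.array([.52463,.00008,.24304]),tool_rot=np.array([-1.57055,.0015,0]))
z=np.load("pics/wrist0.npz"); P0=cloud("wrist",z["d"],st0); Z0=P0[...,2]
for cols in [(300,430,10)]:
    q=[]
    for c in range(*cols):
        rr=np.nonzero((Z0[150:300,c]>.026)&(Z0[150:300,c]<.034))[0]
        if len(rr): q.append(P0[150+rr[0],c,:2])
    q=np.array(q); f=np.polyfit(q[:,0],q[:,1],1); print("left edge y=",f,np.degrees(np.arctan(f[0])))
E
```

```text
ball [427.2, 58.5, 18.7, 19.0, 26.8] 0.1458355561111967
collar/rim [425.5, 58.3, 42.5, 46.9, 5.5]
pot [434.4, -96.9, 71.3, 71.3, 50.1] [ 4.341e-01 -9.670e-02  3.320e-02  1.770e+03]Traceback (most recent call last):
  File "<stdin>", line 13, in <module>
IndexError: index 0 is out of bounds for axis 0 with size 0
```

```bash
python3 - <<'E'
from m import *
P=np.load("pics/w2P.npy"); Z=P[...,2]
m=(Z>.026)&(Z<.034)&(P[...,0]>.4)&(P[...,1]<.02)&(P[...,1]>-.2)
print(m.sum())
q=[]
for c in range(178,280,4):
    rr=np.nonzero(m[255:320,c])[0]
    if len(rr): q.append(P[255+rr[0],c,:2])
q=np.array(q); f=np.polyfit(q[:,1],q[:,0],1); print("front x=",f,np.degrees(np.arctan(f[0])))
q=[]
for r in range(285,430,4):
    rr=np.nonzero(m[r])[0]
    if len(rr): q.append(P[r,rr[-1],:2])
q=np.array(q); print(np.round(q,3)[::5])
st0=dict(tool_pos=np.array([.52463,.00008,.24304]),tool_rot=np.array([-1.57055,.0015,0]))
z=np.load("pics/wrist0.npz"); P0=cloud("wrist",z["d"],st0); Z0=P0[...,2]
q=[]
for c in range(300,560,6):
    rr=np.nonzero((Z0[150:330,c]>.026)&(Z0[150:330,c]<.034))[0]
    if len(rr): q.append(P0[150+rr[0],c,:2])
q=np.array(q); f=np.polyfit(q[:,0],q[:,1],1); print("left y=",f,np.degrees(np.arctan(f[0])),len(q),q[[0,-1]])
q=[]
for r in range(205,310,4):
    rr=np.nonzero((Z0[r,250:400]>.026)&(Z0[r,250:400]<.034))[0]
    if len(rr): q.append(P0[r,250+rr[0],:2])
q=np.array(q); f=np.polyfit(q[:,1],q[:,0],1); print("front x=",f,np.degrees(np.arctan(f[0])),len(q),q[[0,-1]])
E
```

```text
9990
front x= [0.13259787 0.48959552] 7.5532363464570205
[[0.492 0.018]
 [0.51  0.017]
 [0.53  0.015]
 [0.592 0.006]
 [0.616 0.003]]
left y= [-0.1332789   0.08610701] -7.591579172005096 44 [[ 0.5053117   0.01855056]
 [ 0.72723919 -0.01095425]]
front x= [0.28280196 0.49433258] 15.791007201605378 27 [[ 0.49420718  0.01257642]
 [ 0.46634185 -0.08097732]]
```

```bash
python3 - <<'E'
from m import *
st0=dict(tool_pos=np.array([.52463,.00008,.24304]),tool_rot=np.array([-1.57055,.0015,0]))
z=np.load("pics/wrist0.npz"); P0=cloud("wrist",z["d"],st0)
P2=np.load("pics/w2P.npy")
def circ(q):
    A=np.c_[q,np.ones(len(q))]; s=np.linalg.lstsq(A,(q**2).sum(1),rcond=None)[0]; c=s[:2]/2; return np.round(np.r_[c,np.sqrt(s[2]+c@c),len(q)],4)
for P,p in ((P0,z["p"]),(P2,np.load("pics/w2.npz")["p"])):
    X,Y,Z=P[...,0],P[...,1],P[...,2]; S=cv2.cvtColor(p,cv2.COLOR_RGB2HSV)[...,1]
    m=(abs(X-.43)<.05)&(abs(Y-.055)<.05)&(Z>.13)&(Z<.16)&(S>120); print("ball",rect(P[m][:,:2]),np.nanmax(Z[m]))
    m=(abs(X-.43)<.06)&(abs(Y-.055)<.06)&(Z>.0565)&(Z<.061); r=np.hypot(*(P[m][:,:2]-P[m][:,:2].mean(0)).T); q=P[m][r>.019][:,:2];print("rim",circ(q))
    m=(abs(X-.43)<.06)&(abs(Y-.055)<.06)&(Z>.002)&(Z<.03); print("base",rect(P[m][:,:2]))
E
```

```text
ball [430.6, 59.5, 18.8, 19.3, 8.5] 0.1453883341793439
rim [4.311e-01 5.950e-02 2.140e-02 6.330e+02]
base [430.1, 55.3, 119.7, 118.7, 0.3]
ball [427.2, 58.5, 18.7, 19.0, 26.8] 0.1458355561111967
rim [4.266e-01 5.850e-02 2.130e-02 5.260e+02]
base [430.1, 54.4, 119.6, 119.8, 0.6]
```

```bash
python3 - <<'E'
s=open("h.py").read().replace('return W@c["mount"],c','M=W@c["mount"]; M[:3,3]-=W[:3,:3]@np.array([.0015,0,.0025]); return M,c'); open("h.py","w").write(s)
E
python3 -m creep '[{"dx":0.004,"dy":0.04,"dz":0.001,"rx":0,"ry":0,"rz":0,"gripper":1},{"dx":0.004,"dy":0.08,"dz":0.001,"rx":0,"ry":0,"rz":0,"gripper":1},{"dx":0.004,"dy":0.11,"dz":0.001,"rx":0,"ry":0,"rz":0,"gripper":1},{"dx":0.004,"dy":0.13,"dz":0.001,"rx":0,"ry":0,"rz":0,"gripper":0.5},{"dx":0.004,"dy":0.137,"dz":0.001,"rx":0,"ry":0,"rz":0,"gripper":0.4},{"dx":0.004,"dy":0.137,"dz":0.001,"rx":0,"ry":0,"rz":0,"gripper":0.3},{"dx":0.004,"dy":0.137,"dz":0.001,"rx":0,"ry":0,"rz":0,"gripper":0.1},{"dx":0.004,"dy":0.137,"dz":0.001,"rx":0,"ry":0,"rz":0,"gripper":0.1},{"dx":0.004,"dy":0.137,"dz":0.001,"rx":0,"ry":0,"rz":0,"gripper":0.1},{"dx":0.004,"dy":0.137,"dz":0.001,"rx":0,"ry":0,"rz":0,"gripper":0.1},{"dx":0.004,"dy":0.137,"dz":0.001,"rx":0,"ry":0,"rz":0,"gripper":0.1},{"dx":0.004,"dy":0.137,"dz":0.001,"rx":0,"ry":0,"rz":0,"gripper":0.1}]' 15
```

```text
time: 3.28
tool_pos: [0.43, 0.057, 0.1067]
tool_rot: [-1.571, 0.0, 1.571]
contact_force: [0.6, 0.8, -0.9]
opening: 0.0177
```

```bash
python3 -m creep '[{"dx":0,"dy":-0.03,"dz":0,"rx":0,"ry":0,"rz":0,"gripper":0.1},{"dx":0,"dy":-0.06,"dz":0,"rx":0,"ry":0,"rz":0,"gripper":0.1},{"dx":0,"dy":-0.085,"dz":0,"rx":0,"ry":0,"rz":0,"gripper":0.1},{"dx":0,"dy":-0.085,"dz":0,"rx":0,"ry":0,"rz":0,"gripper":0.1},{"dx":-0.04,"dy":-0.085,"dz":-0.002,"rx":0,"ry":0,"rz":0,"gripper":0.1},{"dx":-0.08,"dy":-0.085,"dz":-0.004,"rx":0,"ry":0,"rz":0,"gripper":0.1},{"dx":-0.12,"dy":-0.085,"dz":-0.006,"rx":0,"ry":0,"rz":0,"gripper":0.1},{"dx":-0.156,"dy":-0.085,"dz":-0.007,"rx":0,"ry":0,"rz":0,"gripper":0.1},{"dx":-0.156,"dy":-0.085,"dz":-0.007,"rx":0,"ry":0,"rz":0,"gripper":0.1},{"dx":-0.156,"dy":-0.085,"dz":-0.007,"rx":0,"ry":0,"rz":0,"gripper":0.1}]'
python3 - <<'E'
from h import *
st,p,d=grab("wrist","w3"); print(st["tool_pos"])
grab("side","d3")
E
```

```text
time: 4.53
tool_pos: [0.4364, -0.0984, 0.1908]
tool_rot: [-1.569, -0.001, 1.57]
contact_force: [-0.9, -0.1, -0.4]
opening: 0.0177
[ 0.43643667 -0.09842189  0.19076189]
```

View pics/w3.png

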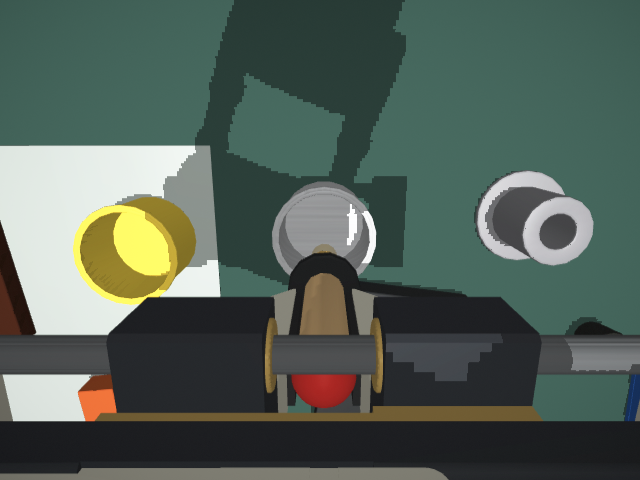

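View pics/d3.png

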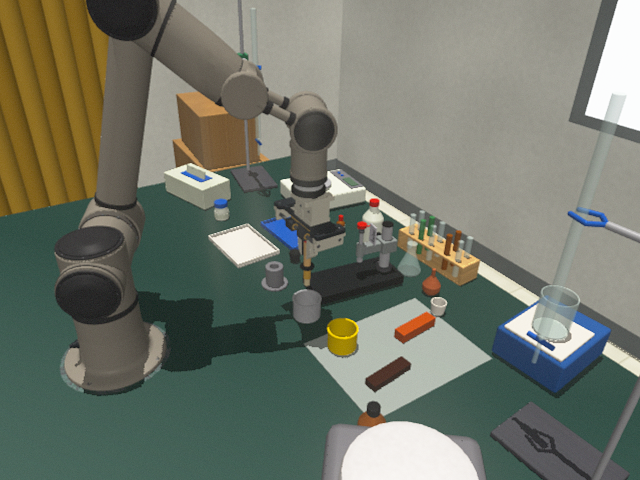

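```bash
python3 -m creep '[{"dx":0,"dy":0.03,"dz":0,"rx":0,"ry":0,"rz":0,"gripper":0.1},{"dx":0,"dy":0.055,"dz":0,"rx":0,"ry":0,"rz":0,"gripper":0.1},{"dx":0,"dy":0.068,"dz":0,"rx":0,"ry":0,"rz":0,"gripper":0.1},{"dx":0,"dy":0.068,"dz":0,"rx":0,"ry":0,"rz":0,"gripper":0.1},{"dx":0,"dy":0.068,"dz":0,"rx":0,"ry":0,"rz":0,"gripper":0.1},{"dx":0,"dy":0.068,"dz":0,"rx":0,"ry":0,"rz":0,"gripper":0.1}]'
python3 -m creep '[{"dx":0,"dy":-0.03,"dz":0,"rx":0,"ry":0,"rz":0,"gripper":0.1},{"dx":0,"dy":-0.068,"dz":0,"rx":0,"ry":0,"rz":0,"gripper":0.1},{"dx":0,"dy":-0.068,"dz":0,"rx":0,"ry":0,"rz":0,"gripper":0.1},{"dx":0.025,"dy":-0.068,"dz":-0.04,"rx":0,"ry":0,"rz":0,"gripper":0.1},{"dx":0.05,"dy":-0.068,"dz":-0.08,"rx":0,"ry":0,"rz":0,"gripper":0.1},{"dx":0.053,"dy":-0.068,"dz":-0.112,"rx":0,"ry":0,"rz":0,"gripper":0.1},{"dx":0.053,"dy":-0.04,"dz":-0.112,"rx":0,"ry":0,"rz":0,"gripper":0.1},{"dx":0.053,"dy":-0.02,"dz":-0.112,"rx":0,"ry":0,"rz":0,"gripper":0.1},{"dx":0.053,"dy":-0.02,"dz":-0.112,"rx":0,"ry":0,"rz":0,"gripper":0.1}]'
python3 - <<'E'
from h import *
grab("side","d4");grab("scene","s4")
import cv2
a=cv2.imread("pics/d4.png")[190:330,230:430]; b=cv2.imread("pics/s4.png")[180:330,230:400]
cv2.imwrite("pics/c4.png",np.hstack([cv2.resize(a,(400,320)),cv2.resize(b,(390,320))]))
E
```

```text
time: 5.38
tool_pos: [0.4376, -0.0991, 0.1245]
tool_rot: [-1.572, 0.001, 1.571]
contact_force: [0.4, 0.2, -0.5]
opening: 0.0174
time: 6.5
tool_pos: [0.5477, -0.0456, 0.1416]
tool_rot: [-1.566, -0.001, 1.571]
contact_force: [-0.2, -0.0, -0.5]
opening: 0.0175
```

View pics/c4.png

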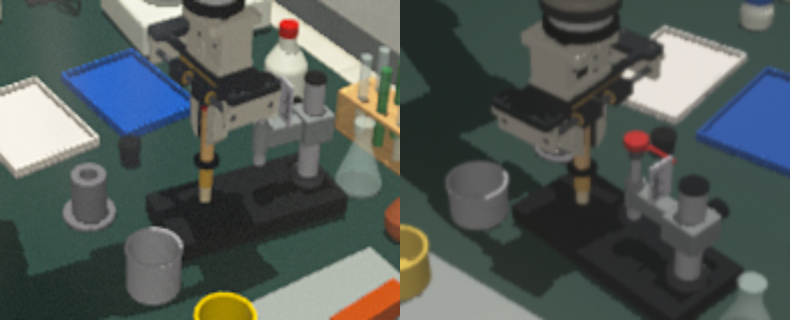

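```bash
python3 -m creep '[{"dx":0,"dy":0.008,"dz":0,"rx":0,"ry":0,"rz":0,"gripper":0.1},{"dx":0,"dy":0.014,"dz":0,"rx":0,"ry":0,"rz":0,"gripper":0.1},{"dx":0,"dy":0.014,"dz":0,"rx":0,"ry":0,"rz":0,"gripper":0.1},{"dx":0,"dy":0.014,"dz":0,"rx":0,"ry":0,"rz":0,"gripper":0.1}]'
python3 -c "
from h import *
for i in range(3): read_camera('side'); print(status.observe()['contact_force'],status.observe()['tool_pos'])"
```

```text
time: 7.1
tool_pos: [0.5492, -0.046, 0.1299]
tool_rot: [-1.571, 0.0, 1.571]
contact_force: [-0.1, 0.0, -1.4]
opening: 0.0174
[-0.74438407  0.39306976 -0.35135319] [ 0.54917881 -0.04597382  0.12995611]
[ 0.46470017 -1.21480445 -0.52173282] [ 0.54918969 -0.045997    0.1299684 ]
[ 0.08476606  0.53773985 -1.30252858] [ 0.54919945 -0.04599914  0.12997324]
```

```bash
python3 -m creep '[{"dx":0,"dy":0.003,"dz":0,"rx":0,"ry":0,"rz":0,"gripper":0.1},{"dx":0,"dy":0.003,"dz":0,"rx":0,"ry":0,"rz":0,"gripper":0.1},{"dx":0,"dy":0.003,"dz":0,"rx":0,"ry":0,"rz":0,"gripper":0.1}]'
python3 - <<'E'
from h import *
F=[]
for i in range(6): read_camera('side'); F.append(status.observe()['contact_force'])
print(np.mean(F,0),status.observe()['tool_pos'])
grab("side","d5");grab("scene","s5")
a=cv2.imread("pics/d5.png")[220:310,270:390]; b=cv2.imread("pics/s5.png")[210:300,260:380]
cv2.imwrite("pics/c5.png",np.hstack([cv2.resize(a,(400,300)),cv2.resize(b,(400,300))]))
E
```

```text
time: 7.62
tool_pos: [0.5492, -0.046, 0.1269]
tool_rot: [-1.571, 0.0, 1.571]
contact_force: [0.3, 0.5, 1.7]
opening: 0.018
[ 0.69980749 -0.22126691  0.85760676] [ 0.54913324 -0.0459853   0.12682012]
```

View pics/c5.png

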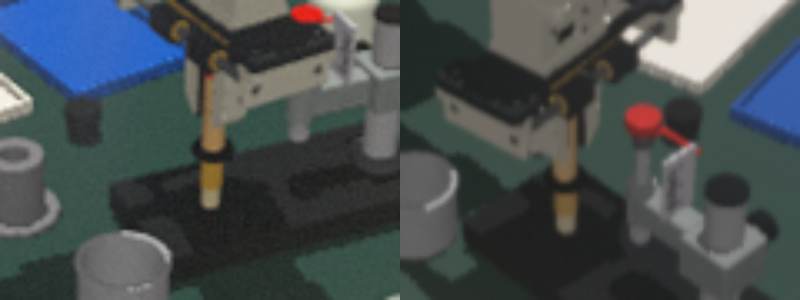

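```bash
python3 -m creep '[{"dx":0,"dy":0.001,"dz":0,"rx":0,"ry":0,"rz":0,"gripper":0.1},{"dx":0.001,"dy":0.001,"dz":0.01,"rx":0,"ry":0,"rz":0,"gripper":0.1},{"dx":0.002,"dy":0.001,"dz":0.02,"rx":0,"ry":0,"rz":0,"gripper":0.1},{"dx":0.004,"dy":0.001,"dz":0.03,"rx":0,"ry":0,"rz":0,"gripper":0.1},{"dx":0.005,"dy":0.001,"dz":0.04,"rx":0,"ry":0,"rz":0,"gripper":0.1},{"dx":0.006,"dy":0.001,"dz":0.045,"rx":0,"ry":0,"rz":0,"gripper":0.1},{"dx":0.006,"dy":0.001,"dz":0.048,"rx":0,"ry":0,"rz":0,"gripper":0.1},{"dx":0.006,"dy":0.001,"dz":0.048,"rx":0,"ry":0,"rz":0,"gripper":0.1},{"dx":0.006,"dy":0.001,"dz":0.048,"rx":0,"ry":0,"rz":0,"gripper":0.1}]'
python3 - <<'E'
from h import *
F=[]
for i in range(6): read_camera('side'); F.append(status.observe()['contact_force'])
print(np.mean(F,0),status.observe()['tool_pos'])
grab("side","d6");grab("scene","s6")
a=cv2.imread("pics/d6.png")[220:310,270:390]; b=cv2.imread("pics/s6.png")[210:300,230:350]
cv2.imwrite("pics/c6.png",np.hstack([cv2.resize(a,(400,300)),cv2.resize(b,(400,300))]))
E
```

```text
time: 9.15
tool_pos: [0.5009, -0.04, 0.1256]
tool_rot: [-1.57, -0.0, 1.571]
contact_force: [-1.1, 0.4, 1.3]
opening: 0.0175
[-0.37709583  0.18229152  0.71720418] [ 0.50096619 -0.03995317  0.12562153]
```

View pics/c6.png

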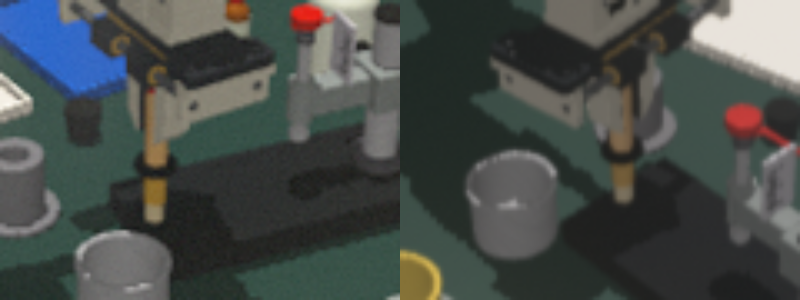

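```bash
python3 -m creep '[{"dx":0,"dy":-0.03,"dz":0,"rx":0,"ry":0,"rz":0,"gripper":0.1},{"dx":0,"dy":-0.065,"dz":0,"rx":0,"ry":0,"rz":0,"gripper":0.1},{"dx":0,"dy":-0.065,"dz":0,"rx":0,"ry":0,"rz":0,"gripper":0.1},{"dx":0.03,"dy":-0.065,"dz":0.025,"rx":0,"ry":0,"rz":0,"gripper":0.1},{"dx":0.06,"dy":-0.065,"dz":0.05,"rx":0,"ry":0,"rz":0,"gripper":0.1},{"dx":0.097,"dy":-0.065,"dz":0.071,"rx":0,"ry":0,"rz":0,"gripper":0.1},{"dx":0.097,"dy":-0.065,"dz":0.071,"rx":0,"ry":0,"rz":0,"gripper":0.1},{"dx":0.097,"dy":-0.065,"dz":0.071,"rx":0,"ry":0,"rz":0,"gripper":0.1},{"dx":0.097,"dy":-0.065,"dz":0.071,"rx":0,"ry":0,"rz":0,"gripper":0.1}]'
python3 - <<'E'
from h import *
st,p,d=grab("wrist","w7");print(st["tool_pos"]); grab("side","d7");grab("scene","s7")
a=cv2.imread("pics/d7.png")[190:300,210:350]; b=cv2.imread("pics/s7.png")[160:270,230:370]
cv2.imwrite("pics/c7.png",np.hstack([cv2.resize(a,(400,314)),cv2.resize(b,(400,314))]))
E
```

```text
time: 10.68
tool_pos: [0.4305, 0.0563, 0.1904]
tool_rot: [-1.571, 0.0, 1.57]
contact_force: [-0.0, -1.0, -0.8]
opening: 0.0177
[0.43051634 0.05631811 0.19041286]
```

View pics/c7.png

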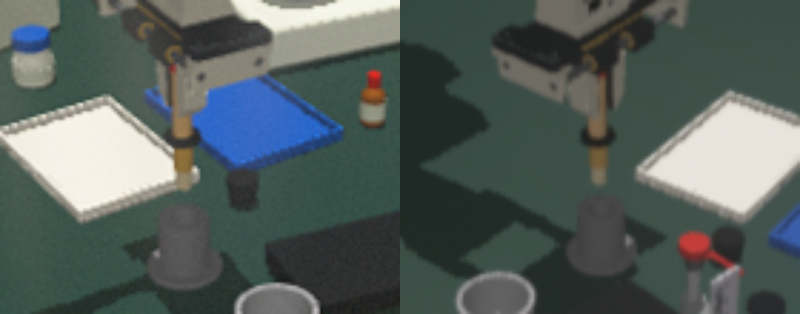

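View pics/w7.png

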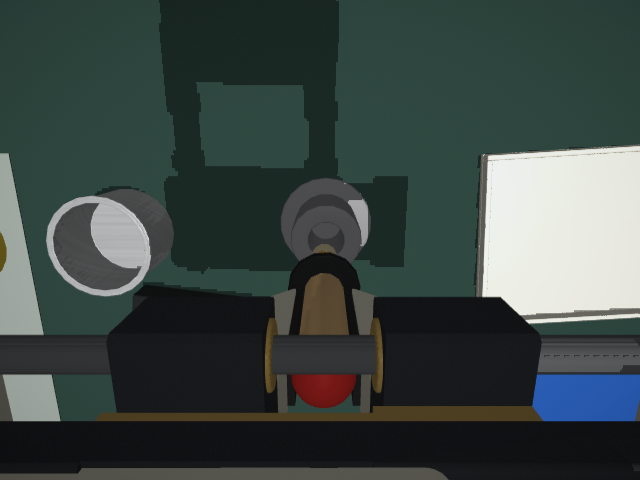

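The views show the brush right above the empty holder, and it's still upright in the fingers. I'll lower it.

```bash
python3 -m creep '[{"dx":0.001,"dy":0.02,"dz":0,"rx":0,"ry":0,"rz":0,"gripper":0.1},{"dx":0.001,"dy":0.035,"dz":0,"rx":0,"ry":0,"rz":0,"gripper":0.1},{"dx":0.001,"dy":0.05,"dz":0,"rx":0,"ry":0,"rz":0,"gripper":0.1},{"dx":0.001,"dy":0.065,"dz":0,"rx":0,"ry":0,"rz":0,"gripper":0.1},{"dx":0.001,"dy":0.078,"dz":0,"rx":0,"ry":0,"rz":0,"gripper":0.1},{"dx":0.001,"dy":0.083,"dz":0,"rx":0,"ry":0,"rz":0,"gripper":0.1},{"dx":0.001,"dy":0.083,"dz":0,"rx":0,"ry":0,"rz":0,"gripper":0.1},{"dx":0.001,"dy":0.083,"dz":0,"rx":0,"ry":0,"rz":0,"gripper":0.1}]'
```

```text
time: 11.82
tool_pos: [0.4304, 0.058, 0.1081]
tool_rot: [-1.572, 0.0, 1.571]
contact_force: [-0.4, -0.3, -0.9]
opening: 0.0177
```

```bash
python3 -m creep '[{"dx":0,"dy":0,"dz":0,"rx":0,"ry":0,"rz":0,"gripper":0.3},{"dx":0,"dy":0,"dz":0,"rx":0,"ry":0,"rz":0,"gripper":0.5},{"dx":0,"dy":0,"dz":0,"rx":0,"ry":0,"rz":0,"gripper":0.6},{"dx":0,"dy":0,"dz":0,"rx":0,"ry":0,"rz":0,"gripper":0.6},{"dx":0,"dy":-0.03,"dz":0,"rx":0,"ry":0,"rz":0,"gripper":0.6},{"dx":0,"dy":-0.08,"dz":0,"rx":0,"ry":0,"rz":0,"gripper":0.6},{"dx":0,"dy":-0.14,"dz":0,"rx":0,"ry":0,"rz":0,"gripper":0.6},{"dx":0,"dy":-0.14,"dz":0,"rx":0,"ry":0,"rz":0,"gripper":0.6},{"dx":0,"dy":-0.14,"dz":0,"rx":0,"ry":0,"rz":0,"gripper":0.6}]'
python3 - <<'E'
from m import *
for n,t in (("scene","s8"),("side","d8")):
    grab(n,t); meas(n,t)
E
```

```text
time: 12.95
tool_pos: [0.4296, 0.058, 0.2473]
tool_rot: [-1.57, -0.0, 1.571]
contact_force: [-0.3, 0.1, 0.2]
opening: 0.055
scene red [627.4, -285.1, 108.7, 30.2, 4.5] 0.0266
dark [507.9, -356.3, 171.5, 51.1, 20.9] 0.0187
pot [ 4.358e-01 -9.850e-02  3.310e-02  1.770e+02]
holder [4.299e-01 5.720e-02 2.050e-02 8.600e+01] [0.4357 0.0496 0.0588]
ball [0.433  0.0534 0.1394] 0.1478 36
handle [0.4338 0.0522 0.1007] [0.424 0.439 0.047 0.062] 72
cap [626.0, -54.7, 25.0, 25.9, 1.6] 0.1861
plate [585.2, -47.1, 133.6, 310.9, 76.8] 2707
white [432.6, 276.9, 152.4, 198.5, 3.8]
blue [615.7, 273.3, 138.4, 198.7, 3.4]
side red [627.7, -286.3, 109.8, 31.2, 5.3] 0.0269
dark [480.3, -369.2, 107.7, 31.3, 6.3] 0.0186
pot [ 4.384e-01 -1.011e-01  3.330e-02  1.950e+02]
holder [4.314e-01 5.300e-02 1.960e-02 9.300e+01] [0.4274 0.045  0.0589]
ball [0.4298 0.05   0.1381] 0.1462 43
handle [0.4296 0.0498 0.1002] [0.423 0.441 0.044 0.058] 91
cap [627.1, -57.8, 24.8, 27.4, 5.0] 0.1854
plate [578.5, -50.1, 121.8, 321.4, 80.5] 2122
white [443.4, 284.9, 144.9, 224.9, 2.5]
blue [619.3, 280.6, 145.8, 222.4, 3.7]
```

View pics/d8.png

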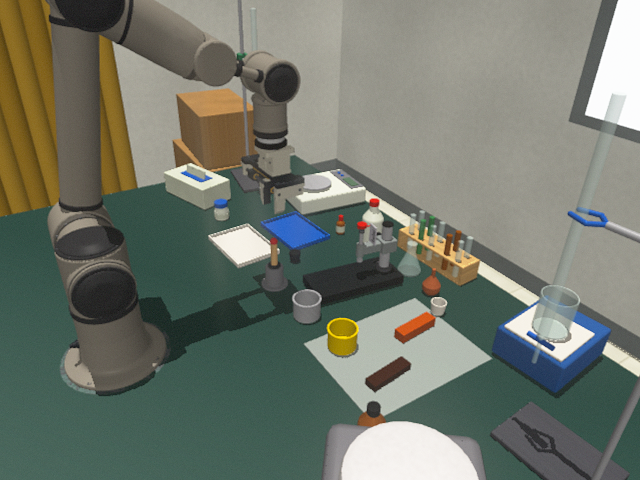

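```bash
python3 -m creep '[{"dx":-0.05,"dy":0,"dz":-0.025,"rx":0,"ry":-0.02,"rz":0,"gripper":0.7},{"dx":-0.1,"dy":0,"dz":-0.05,"rx":0,"ry":-0.04,"rz":0,"gripper":0.7},{"dx":-0.15,"dy":0,"dz":-0.08,"rx":0,"ry":-0.06,"rz":0,"gripper":0.7},{"dx":-0.2,"dy":0,"dz":-0.11,"rx":0,"ry":-0.087,"rz":0,"gripper":0.7},{"dx":-0.25,"dy":0,"dz":-0.14,"rx":0,"ry":-0.087,"rz":0,"gripper":0.7},{"dx":-0.3,"dy":0,"dz":-0.17,"rx":0,"ry":-0.087,"rz":0,"gripper":0.7},{"dx":-0.344,"dy":0,"dz":-0.197,"rx":0,"ry":-0.087,"rz":0,"gripper":0.7},{"dx":-0.344,"dy":0,"dz":-0.197,"rx":0,"ry":-0.087,"rz":0,"gripper":0.7},{"dx":-0.344,"dy":0,"dz":-0.197,"rx":0,"ry":-0.087,"rz":0,"gripper":0.7},{"dx":-0.344,"dy":0,"dz":-0.197,"rx":0,"ry":-0.087,"rz":0,"gripper":0.7}]'
python3 - <<'E'
from m import *
st,p,d=grab("wrist","w9");print(st["tool_pos"],st["tool_rot"])
P=cloud("wrist",d,st);X,Y,Z=P[...,0],P[...,1],P[...,2]; hsv=cv2.cvtColor(p,cv2.COLOR_RGB2HSV)
m=(Z>.018)&(Z<.035)&(hsv[...,0]<18)&(hsv[...,1]>120)&(abs(X-.63)<.1)&(abs(Y+.285)<.1)
t=m&(Z>np.median(Z[m])-.003); print(rect(P[t][:,:2]),np.median(Z[t]),t.sum())
m=(Z>.012)&(Z<.03)&(hsv[...,2]<100)&(abs(X-.48)<.1)&(abs(Y+.37)<.08);
if m.sum(): print("dark",rect(P[m][:,:2]),np.median(Z[m]),m.sum())
E
```

```text
time: 14.3
tool_pos: [0.6268, -0.2847, 0.2477]
tool_rot: [-1.57, -0.001, 1.659]
contact_force: [-0.1, 0.3, 0.1]
opening: 0.064
[ 0.62678952 -0.28471167  0.2477153 ] [-1.57030061e+00 -5.95971781e-04  1.65906667e+00]
[627.3, -284.0, 109.7, 29.8, 5.3] 0.02544614884453189 4195
dark [499.0, -364.1, 71.6, 30.2, 6.4] 0.017287498479924224 2592
```

View pics/w9.png

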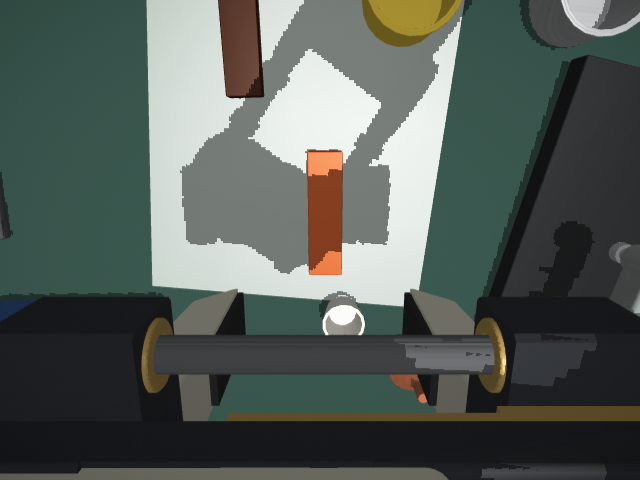

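```bash
python3 -m creep '[{"dx":0,"dy":0.05,"dz":0.0145,"rx":0,"ry":0,"rz":0,"gripper":0.7},{"dx":0,"dy":0.1,"dz":0.0145,"rx":0,"ry":0,"rz":0,"gripper":0.7},{"dx":0,"dy":0.15,"dz":0.0145,"rx":0,"ry":0,"rz":0,"gripper":0.7},{"dx":0,"dy":0.19,"dz":0.0145,"rx":0,"ry":0,"rz":0,"gripper":0.7},{"dx":0,"dy":0.215,"dz":0.0145,"rx":0,"ry":0,"rz":0,"gripper":0.7},{"dx":0,"dy":0.226,"dz":0.0145,"rx":0,"ry":0,"rz":0,"gripper":0.6},{"dx":0,"dy":0.226,"dz":0.0145,"rx":0,"ry":0,"rz":0,"gripper":0.45},{"dx":0,"dy":0.226,"dz":0.0145,"rx":0,"ry":0,"rz":0,"gripper":0.2},{"dx":0,"dy":0.226,"dz":0.0145,"rx":0,"ry":0,"rz":0,"gripper":0.2},{"dx":0,"dy":0.226,"dz":0.0145,"rx":0,"ry":0,"rz":0,"gripper":0.2},{"dx":0,"dy":0.226,"dz":0.0145,"rx":0,"ry":0,"rz":0,"gripper":0.2}]' 20
```

```text
time: 15.72
tool_pos: [0.6133, -0.2874, 0.0233]
tool_rot: [-1.573, 0.001, 1.658]
contact_force: [-1.0, 0.9, 6.1]
opening: 0.0296
```

```bash
python3 -m creep '[{"dx":0,"dy":-0.02,"dz":0,"rx":0,"ry":0,"rz":0,"gripper":0.2},{"dx":0,"dy":-0.06,"dz":0,"rx":0,"ry":0,"rz":0,"gripper":0.2},{"dx":0,"dy":-0.09,"dz":0,"rx":0,"ry":0,"rz":0,"gripper":0.2},{"dx":0,"dy":-0.09,"dz":0,"rx":0,"ry":0,"rz":0,"gripper":0.2},{"dx":0,"dy":-0.09,"dz":0,"rx":0,"ry":0,"rz":0,"gripper":0.2},{"dx":0,"dy":-0.09,"dz":0,"rx":0,"ry":0,"rz":0,"gripper":0.2}]'
python3 - <<'E'
from m import *
grab("side","d10");grab("scene","s10")
a=cv2.imread("pics/d10.png")[230:380,330:480]; b=cv2.imread("pics/s10.png")[270:420,190:340]
cv2.imwrite("pics/c10.png",np.hstack([cv2.resize(a,(400,400)),cv2.resize(b,(400,400))]))
for n,t in (("scene","s10"),("side","d10")):
    z=np.load(f"pics/{t}.npz"); P=cloud(n,z["d"]); hsv=cv2.cvtColor(z["p"],cv2.COLOR_RGB2HSV)
    m=(hsv[...,0]<18)&(hsv[...,1]>130)&(hsv[...,2]>90)&(abs(P[...,0]-.63)<.09)&(abs(P[...,1]+.285)<.05)&(P[...,2]>.04)&(P[...,2]<.15)
    q=P[m]; t=q[:,2]>np.percentile(q[:,2],50); print(n,len(q),np.percentile(q[:,2],[2,50,98]),rect(q[:,:2]))
    # tilt
    for lo,hi in ((.57,.60),(.63,.65),(.65,.68)):
        s=q[(q[:,0]>lo)&(q[:,0]<hi)]; 
        if len(s): print(lo,np.percentile(s[:,2],[3,97]).round(4))
E
```

```text
time: 16.48
tool_pos: [0.6119, -0.2868, 0.1102]
tool_rot: [-1.569, -0.002, 1.658]
contact_force: [-0.7, -0.1, -1.1]
opening: 0.0294
scene 483 [0.09325904 0.11236995 0.11536607] [649.2, -285.1, 62.1, 29.2, 6.1]
0.63 [0.0934 0.1151]
0.65 [0.0944 0.1149]
side 340 [0.09044838 0.11134606 0.11652998] [619.4, -288.9, 100.5, 32.6, 6.0]
0.57 [0.0905 0.1162]
0.63 [0.1002 0.1143]
0.65 [0.0914 0.1119]
```

View pics/c10.png

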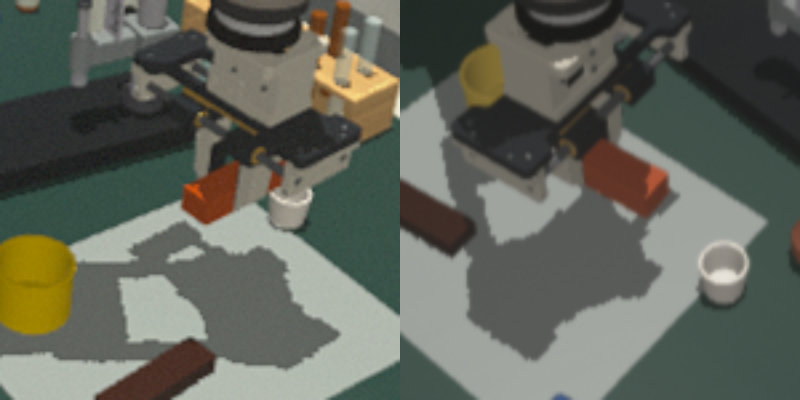

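```bash
python3 -m creep '[{"dx":0.03,"dy":-0.01,"dz":0.02,"rx":0,"ry":0.03,"rz":0,"gripper":0.2},{"dx":0.07,"dy":-0.02,"dz":0.04,"rx":0,"ry":0.07,"rz":0,"gripper":0.2},{"dx":0.11,"dy":-0.02,"dz":0.063,"rx":0,"ry":0.11,"rz":0,"gripper":0.2},{"dx":0.15,"dy":-0.02,"dz":0.063,"rx":0,"ry":0.15,"rz":0,"gripper":0.2},{"dx":0.19,"dy":-0.02,"dz":0.063,"rx":0,"ry":0.19,"rz":0,"gripper":0.2},{"dx":0.23,"dy":-0.02,"dz":0.063,"rx":0,"ry":0.22,"rz":0,"gripper":0.2},{"dx":0.25,"dy":-0.02,"dz":0.063,"rx":0,"ry":0.22,"rz":0,"gripper":0.2},{"dx":0.25,"dy":-0.02,"dz":0.063,"rx":0,"ry":0.22,"rz":0,"gripper":0.2},{"dx":0.25,"dy":-0.02,"dz":0.063,"rx":0,"ry":0.22,"rz":0,"gripper":0.2}]'
python3 - <<'E'
from m import *
st,_,_=grab("wrist","w11"); print(st["tool_pos"],st["tool_rot"])
grab("side","d11");grab("scene","s11")
a=cv2.imread("pics/d11.png")[170:320,270:420]; b=cv2.imread("pics/s11.png")[180:330,230:380]
cv2.imwrite("pics/c11.png",np.hstack([cv2.resize(a,(400,400)),cv2.resize(b,(400,400))]))
E
```

```text
time: 17.7
tool_pos: [0.5284, -0.0445, 0.1316]
tool_rot: [-1.571, 0.0, 1.438]
contact_force: [0.3, 0.1, -0.9]
opening: 0.03
[ 0.52843397 -0.04454168  0.13164353] [-1.57117021e+00  4.53173410e-04  1.43793491e+00]
```

View pics/c11.png

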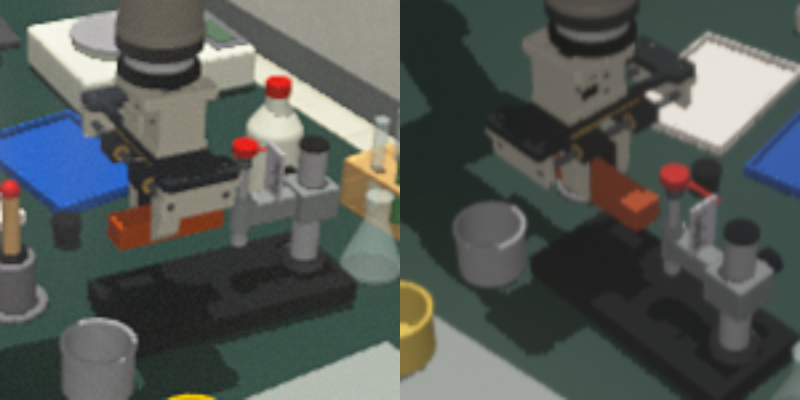

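View pics/w11.png

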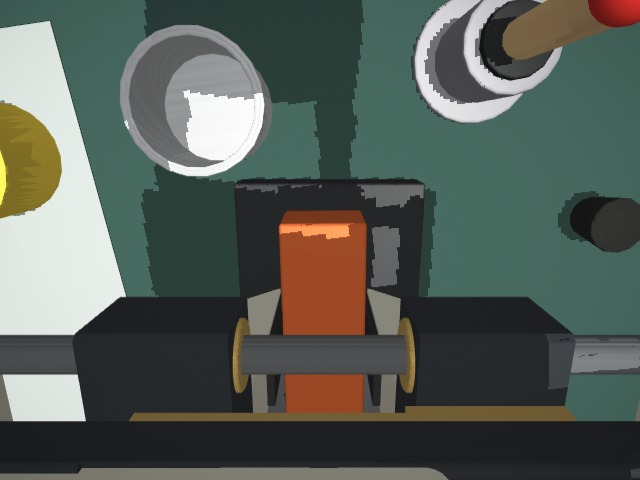

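```bash
python3 -m creep '[{"dx":0.001,"dy":0.03,"dz":0,"rx":0,"ry":0,"rz":0,"gripper":0.2},{"dx":0.001,"dy":0.055,"dz":0,"rx":0,"ry":0,"rz":0,"gripper":0.2},{"dx":0.001,"dy":0.07,"dz":0,"rx":0,"ry":0,"rz":0,"gripper":0.2},{"dx":0.001,"dy":0.076,"dz":0,"rx":0,"ry":0,"rz":0,"gripper":0.2},{"dx":0.001,"dy":0.076,"dz":0,"rx":0,"ry":0,"rz":0,"gripper":0.2},{"dx":0.001,"dy":0.076,"dz":0,"rx":0,"ry":0,"rz":0,"gripper":0.2}]'
python3 - <<'E'
from m import *
grab("side","d12");grab("scene","s12")
a=cv2.imread("pics/d12.png")[190:320,280:410]; b=cv2.imread("pics/s12.png")[200:330,240:370]
cv2.imwrite("pics/c12.png",np.hstack([cv2.resize(a,(400,400)),cv2.resize(b,(400,400))]))
for n,t in (("scene","s12"),("side","d12")):
    z=np.load(f"pics/{t}.npz"); P=cloud(n,z["d"]); hsv=cv2.cvtColor(z["p"],cv2.COLOR_RGB2HSV)
    m=(hsv[...,0]<18)&(hsv[...,1]>130)&(hsv[...,2]>60)&(abs(P[...,0]-.54)<.09)&(abs(P[...,1]+.05)<.05)&(P[...,2]>.025)&(P[...,2]<.07)
    q=P[m]; print(n,len(q),np.percentile(q[:,2],[2,50,98]),rect(q[:,:2]))
E
```

```text
time: 18.6
tool_pos: [0.5288, -0.0428, 0.0565]
tool_rot: [-1.572, 0.0, 1.438]
contact_force: [-0.1, -0.2, -0.8]
opening: 0.0299
scene 389 [0.03331111 0.05870807 0.0628906 ] [545.2, -46.3, 33.0, 107.7, 83.6]
side 297 [0.03095721 0.04936286 0.06240842] [534.4, -57.6, 58.6, 111.3, 54.5]
```

View pics/c12.png

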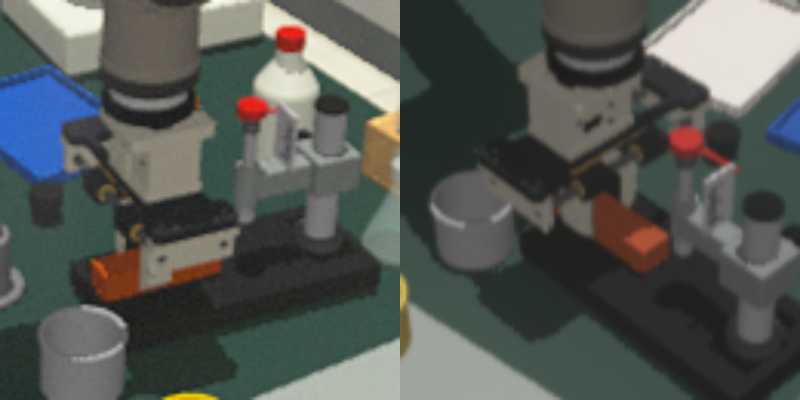

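```bash
python3 -m creep '[{"dx":0,"dy":0.001,"dz":-0.015,"rx":0,"ry":0,"rz":0,"gripper":0.2},{"dx":0,"dy":0.001,"dz":-0.03,"rx":0,"ry":0,"rz":0,"gripper":0.2},{"dx":0,"dy":0.001,"dz":-0.041,"rx":0,"ry":0,"rz":0,"gripper":0.2},{"dx":0,"dy":0.001,"dz":-0.041,"rx":0,"ry":0,"rz":0,"gripper":0.2},{"dx":0,"dy":0.003,"dz":-0.041,"rx":0,"ry":0,"rz":0,"gripper":0.2},{"dx":0,"dy":0.004,"dz":-0.041,"rx":0,"ry":0,"rz":0,"gripper":0.2},{"dx":0,"dy":0.004,"dz":-0.041,"rx":0,"ry":0,"rz":0,"gripper":0.2}]'
python3 -c "
from h import *
F=[]
for i in range(5): read_camera('side'); F.append(status.observe()['contact_force'])
print(np.mean(F,0),status.observe()['tool_pos'])"
```

```text
time: 19.58
tool_pos: [0.5686, -0.048, 0.0532]
tool_rot: [-1.572, 0.0, 1.438]
contact_force: [-3.8, 1.0, 10.2]
opening: 0.0301
[-3.64973231  0.28420798 10.56522675] [ 0.56857492 -0.04795642  0.05317733]
```

```bash
python3 -m creep '[{"dx":0,"dy":-0.001,"dz":0,"rx":0,"ry":0,"rz":0,"gripper":0.2},{"dx":0,"dy":-0.001,"dz":0,"rx":0,"ry":0,"rz":0,"gripper":0.4},{"dx":0,"dy":-0.001,"dz":0,"rx":0,"ry":0,"rz":0,"gripper":0.6},{"dx":0,"dy":-0.001,"dz":0,"rx":0,"ry":0,"rz":0,"gripper":0.6},{"dx":0,"dy":-0.001,"dz":0.03,"rx":0,"ry":0,"rz":0,"gripper":0.6},{"dx":0,"dy":-0.01,"dz":0.05,"rx":0,"ry":0,"rz":0,"gripper":0.6},{"dx":0,"dy":-0.06,"dz":0.05,"rx":0,"ry":0,"rz":0,"gripper":0.6},{"dx":0,"dy":-0.12,"dz":0.05,"rx":0,"ry":0,"rz":0,"gripper":0.4},{"dx":0,"dy":-0.17,"dz":0.05,"rx":0,"ry":0,"rz":0,"gripper":0.2},{"dx":0,"dy":-0.19,"dz":0.05,"rx":0,"ry":0,"rz":0,"gripper":0},{"dx":0,"dy":-0.19,"dz":0.05,"rx":0,"ry":0,"rz":0,"gripper":0},{"dx":0,"dy":-0.19,"dz":0.05,"rx":0,"ry":0,"rz":0,"gripper":0}]'
python3 - <<'E'
from m import *
st,p,d=grab("wrist","w13");print(st["tool_pos"],st["tool_rot"])
P=cloud("wrist",d,st);X,Y,Z=P[...,0],P[...,1],P[...,2]; hsv=cv2.cvtColor(p,cv2.COLOR_RGB2HSV)
m=(hsv[...,0]<18)&(hsv[...,1]>120)&(abs(X-.57)<.1)&(abs(Y+.05)<.06)&(Z>.03)&(Z<.08)
print(rect(P[m][:,:2]),np.percentile(Z[m],[2,50,98]))
grab("side","d13");grab("scene","s13")
a=cv2.imread("pics/d13.png")[190:320,280:410]; b=cv2.imread("pics/s13.png")[200:330,240:370]
cv2.imwrite("pics/c13.png",np.hstack([cv2.resize(a,(400,400)),cv2.resize(b,(400,400))]))
E
```

```text
time: 21.32
tool_pos: [0.5187, -0.0413, 0.2404]
tool_rot: [-1.569, -0.0, 1.438]
contact_force: [-0.2, 0.2, -0.1]
opening: 0.0096
[ 0.51868673 -0.04132324  0.24035959] [-1.56858035e+00 -1.93561308e-04  1.43801593e+00]
[570.2, -50.4, 31.6, 86.7, 81.7] [0.03789688 0.05537631 0.05684351]
```

View pics/c13.png

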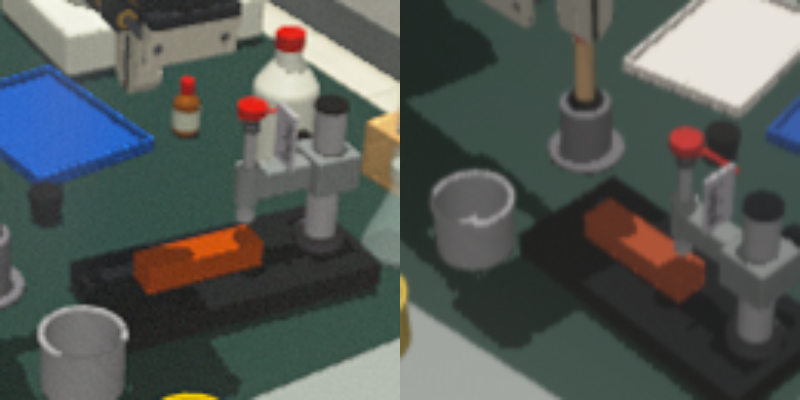

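View pics/w13.png

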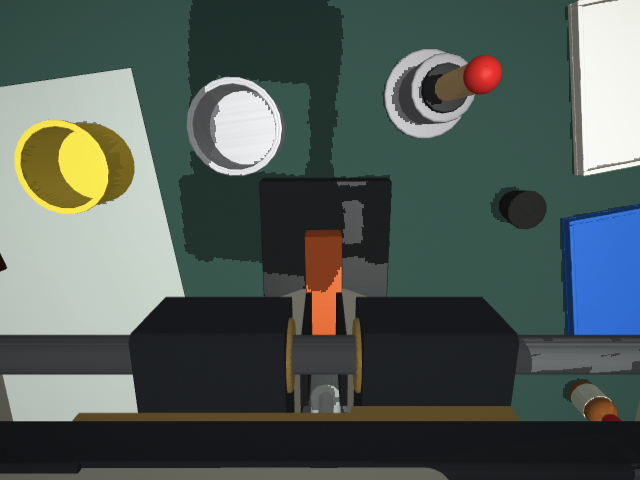

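```bash
python3 -m creep '[{"dx":0,"dy":0,"dz":-0.04,"rx":0,"ry":0,"rz":0,"gripper":0},{"dx":0,"dy":0,"dz":-0.08,"rx":0,"ry":0,"rz":0,"gripper":0},{"dx":0,"dy":0,"dz":-0.1085,"rx":0,"ry":0,"rz":0,"gripper":0},{"dx":0,"dy":0,"dz":-0.1085,"rx":0,"ry":0,"rz":0,"gripper":0},{"dx":0,"dy":0.02,"dz":-0.1085,"rx":0,"ry":0,"rz":0,"gripper":0},{"dx":0,"dy":0.03,"dz":-0.1085,"rx":0,"ry":0,"rz":0,"gripper":0},{"dx":0,"dy":0.03,"dz":-0.1085,"rx":0,"ry":0,"rz":0,"gripper":0},{"dx":0,"dy":0.03,"dz":-0.1085,"rx":0,"ry":0,"rz":0,"gripper":0}]'
python3 - <<'E'
from m import *
grab("side","d14");grab("scene","s14")
print(status.observe()["tool_pos"])
a=cv2.imread("pics/d14.png")[180:300,300:420]; b=cv2.imread("pics/s14.png")[180:300,270:390]
cv2.imwrite("pics/c14.png",np.hstack([cv2.resize(a,(400,400)),cv2.resize(b,(400,400))]))
E
```

```text
time: 22.48
tool_pos: [0.6269, -0.0558, 0.2125]
tool_rot: [-1.572, 0.0, 1.438]
contact_force: [0.1, 0.3, -0.2]
opening: 0.0008
[ 0.62708329 -0.05586353  0.21260723]
```

View pics/c14.png

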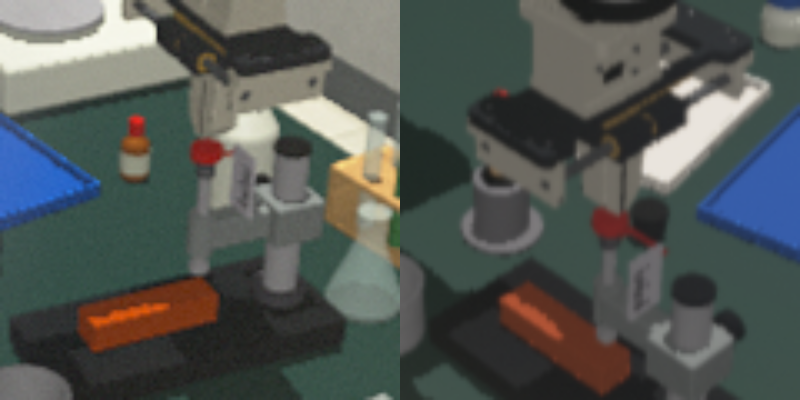

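```bash
python3 -m creep '[{"dx":0,"dy":0.006,"dz":0,"rx":0,"ry":0,"rz":0,"gripper":0},{"dx":0,"dy":0.012,"dz":0,"rx":0,"ry":0,"rz":0,"gripper":0},{"dx":0,"dy":0.017,"dz":0,"rx":0,"ry":0,"rz":0,"gripper":0},{"dx":0,"dy":0.021,"dz":0,"rx":0,"ry":0,"rz":0,"gripper":0},{"dx":0,"dy":0.024,"dz":0,"rx":0,"ry":0,"rz":0,"gripper":0},{"dx":0,"dy":0.026,"dz":0,"rx":0,"ry":0,"rz":0,"gripper":0},{"dx":0,"dy":0.028,"dz":0,"rx":0,"ry":0,"rz":0,"gripper":0},{"dx":0,"dy":0.029,"dz":0,"rx":0,"ry":0,"rz":0,"gripper":0},{"dx":0,"dy":0.03,"dz":0,"rx":0,"ry":0,"rz":0,"gripper":0}]'
python3 - <<'E'
from m import *
F=[]
for i in range(5): read_camera('side'); F.append(status.observe()['contact_force'])
print(np.mean(F,0),status.observe()['tool_pos'])
grab("side","d15");grab("scene","s15")
a=cv2.imread("pics/d15.png")[180:300,300:420]; b=cv2.imread("pics/s15.png")[180:300,270:390]
cv2.imwrite("pics/c15.png",np.hstack([cv2.resize(a,(400,400)),cv2.resize(b,(400,400))]))
E
```

```text
time: 23.7
tool_pos: [0.627, -0.0558, 0.1826]
tool_rot: [-1.572, 0.0, 1.438]
contact_force: [-1.5, 1.1, 7.0]
opening: 0.0004
[-1.30193445 -0.07139099  6.87731348] [ 0.62699626 -0.05585564  0.18267559]
```

View pics/c15.png

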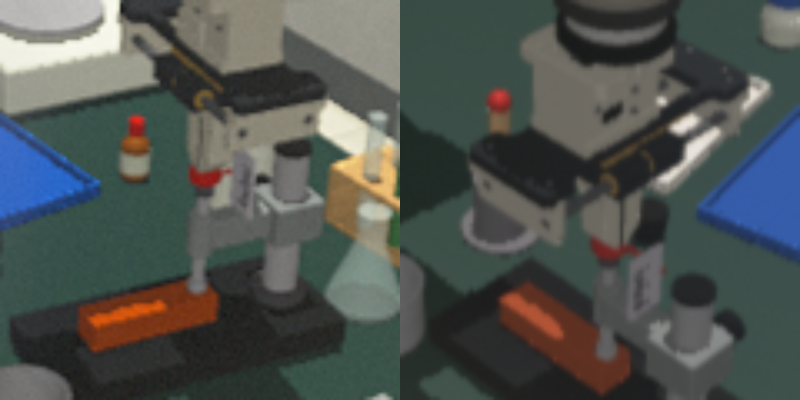

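```bash
python3 -m creep '[{"dx":0,"dy":0,"dz":0,"rx":0,"ry":0,"rz":0,"gripper":0},{"dx":0,"dy":0,"dz":0,"rx":0,"ry":0,"rz":0,"gripper":0},{"dx":0,"dy":0,"dz":0,"rx":0,"ry":0,"rz":0,"gripper":0},{"dx":0,"dy":0,"dz":0,"rx":0,"ry":0,"rz":0,"gripper":0},{"dx":0,"dy":0,"dz":0,"rx":0,"ry":0,"rz":0,"gripper":0},{"dx":0,"dy":0,"dz":0,"rx":0,"ry":0,"rz":0,"gripper":0},{"dx":0,"dy":-0.01,"dz":0,"rx":0,"ry":0,"rz":0,"gripper":0},{"dx":0,"dy":-0.02,"dz":0,"rx":0,"ry":0,"rz":0,"gripper":0},{"dx":0,"dy":-0.04,"dz":0,"rx":0,"ry":0,"rz":0,"gripper":0},{"dx":0,"dy":-0.06,"dz":0,"rx":0,"ry":0,"rz":0,"gripper":0},{"dx":0,"dy":-0.06,"dz":0.04,"rx":0,"ry":0,"rz":0,"gripper":0.3},{"dx":0,"dy":-0.06,"dz":0.08,"rx":0,"ry":0,"rz":0,"gripper":0.6},{"dx":0,"dy":-0.06,"dz":0.11,"rx":0,"ry":0,"rz":0,"gripper":0.6},{"dx":0,"dy":-0.06,"dz":0.11,"rx":0,"ry":0,"rz":0,"gripper":0.6},{"dx":0,"dy":-0.06,"dz":0.11,"rx":0,"ry":0,"rz":0,"gripper":0.6}]'
python3 - <<'E'
from m import *
st,p,d=grab("wrist","w16");print(st["tool_pos"],st["tool_rot"])
P=cloud("wrist",d,st);X,Y,Z=P[...,0],P[...,1],P[...,2]; hsv=cv2.cvtColor(p,cv2.COLOR_RGB2HSV)
m=(hsv[...,0]<18)&(hsv[...,1]>120)&(abs(X-.57)<.1)&(abs(Y+.05)<.06)&(Z>.03)&(Z<.08)
print(rect(P[m][:,:2]),np.percentile(Z[m],[2,50,98]))
grab("side","d16");grab("scene","s16")
for n,t in (("scene","s16"),("side","d16")):
    z=np.load(f"pics/{t}.npz"); P=cloud(n,z["d"]); hsv=cv2.cvtColor(z["p"],cv2.COLOR_RGB2HSV)
    m=(hsv[...,0]<15)&(hsv[...,1]>130)&(hsv[...,2]>60)&(abs(P[...,0]-.57)<.09)&(abs(P[...,1]+.05)<.05)&(P[...,2]>.05)&(P[...,2]<.065)
    q=P[m]; print(n,len(q),rect(q[:,:2]))
    m=(hsv[...,0]<15)&(hsv[...,1]>130)&(abs(P[...,0]-.626)<.03)&(abs(P[...,1]+.056)<.03)&(P[...,2]>.1)
    q=P[m]; print("cap z",np.percentile(q[:,2],[50,98]))
a=cv2.imread("pics/d16.png")[180:300,300:420]; b=cv2.imread("pics/s16.png")[180:300,270:390]
cv2.imwrite("pics/c16.png",np.hstack([cv2.resize(a,(400,400)),cv2.resize(b,(400,400))]))
E
```

```text
time: 25.92
tool_pos: [0.5186, -0.0414, 0.2421]
tool_rot: [-1.572, 0.0, 1.438]
contact_force: [0.6, 0.1, 0.5]
opening: 0.0459
[ 0.51861492 -0.04144013  0.24208878] [-1.57187341e+00  7.22905322e-05  1.43793429e+00]
[571.2, -50.0, 31.2, 88.5, 82.4] [0.03845847 0.05538222 0.05691623]
scene 404 [581.7, -50.5, 32.7, 111.2, 83.9]
cap z [0.18558095 0.18881539]
side 348 [584.6, -53.0, 38.3, 112.1, 81.3]
cap z [0.18578768 0.18937928]
```

View pics/c16.png

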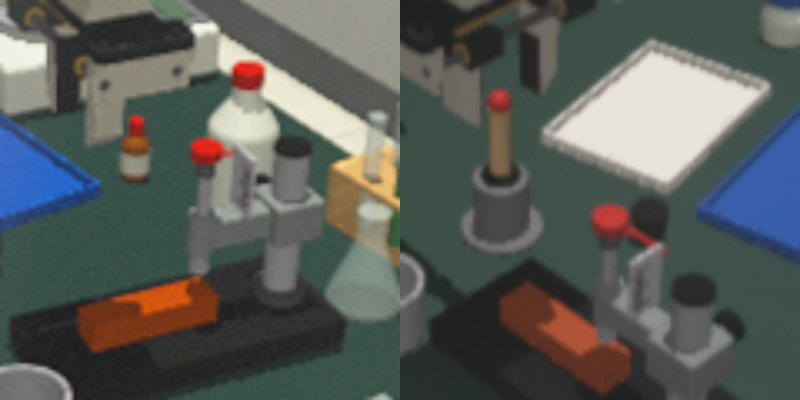

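View pics/d16.png

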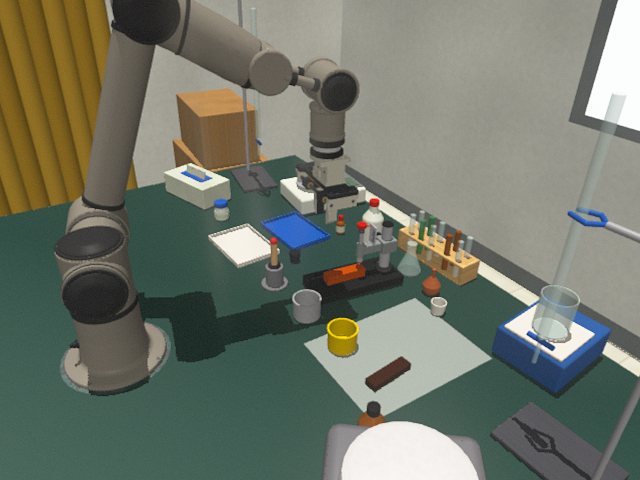

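```bash
python3 -m creep '[{"dx":0,"dy":0.05,"dz":0,"rx":0,"ry":0,"rz":0,"gripper":0.6},{"dx":0,"dy":0.1,"dz":0,"rx":0,"ry":0,"rz":0,"gripper":0.6},{"dx":0,"dy":0.15,"dz":0,"rx":0,"ry":0,"rz":0,"gripper":0.6},{"dx":0,"dy":0.18,"dz":0,"rx":0,"ry":0,"rz":0,"gripper":0.6},{"dx":0,"dy":0.188,"dz":0,"rx":0,"ry":0,"rz":0,"gripper":0.6},{"dx":0,"dy":0.188,"dz":-0.02,"rx":0,"ry":0,"rz":0,"gripper":0.6},{"dx":0,"dy":0.188,"dz":-0.035,"rx":0,"ry":0,"rz":0,"gripper":0.6},{"dx":0,"dy":0.188,"dz":-0.045,"rx":0,"ry":0,"rz":0,"gripper":0.6},{"dx":0,"dy":0.188,"dz":-0.045,"rx":0,"ry":0,"rz":0,"gripper":0.4},{"dx":0,"dy":0.188,"dz":-0.045,"rx":0,"ry":0,"rz":0,"gripper":0.2},{"dx":0,"dy":0.188,"dz":-0.045,"rx":0,"ry":0,"rz":0,"gripper":0.2},{"dx":0,"dy":0.188,"dz":-0.045,"rx":0,"ry":0,"rz":0,"gripper":0.2},{"dx":0,"dy":0.188,"dz":-0.045,"rx":0,"ry":0,"rz":0,"gripper":0.2}]'
```

```text
time: 27.7
tool_pos: [0.5621, -0.0471, 0.0539]
tool_rot: [-1.57, -0.0, 1.438]
contact_force: [-1.1, 0.3, 2.3]
opening: 0.0297
```

```bash
python3 -m creep '[{"dx":0,"dy":-0.006,"dz":0,"rx":0,"ry":0,"rz":0,"gripper":0.2},{"dx":0,"dy":-0.006,"dz":0,"rx":0,"ry":0,"rz":0,"gripper":0.2},{"dx":0,"dy":-0.006,"dz":0.02,"rx":0,"ry":0,"rz":0,"gripper":0.2},{"dx":0,"dy":-0.006,"dz":0.045,"rx":0,"ry":0,"rz":0,"gripper":0.2},{"dx":0,"dy":-0.006,"dz":0.055,"rx":0,"ry":0,"rz":0,"gripper":0.2},{"dx":0,"dy":-0.05,"dz":0.055,"rx":0,"ry":0,"rz":0,"gripper":0.2},{"dx":0,"dy":-0.1,"dz":0.055,"rx":0,"ry":0,"rz":0,"gripper":0.2},{"dx":0,"dy":-0.15,"dz":0.055,"rx":0,"ry":0,"rz":0,"gripper":0.2},{"dx":0.05,"dy":-0.16,"dz":0.055,"rx":0,"ry":0,"rz":0,"gripper":0.2},{"dx":0.1,"dy":-0.16,"dz":0.06,"rx":0,"ry":0,"rz":0,"gripper":0.2},{"dx":0.15,"dy":-0.16,"dz":0.09,"rx":0,"ry":-0.1,"rz":0,"gripper":0.2},{"dx":0.2,"dy":-0.16,"dz":0.14,"rx":0,"ry":-0.17,"rz":0,"gripper":0.2},{"dx":0.24,"dy":-0.16,"dz":0.18,"rx":0,"ry":-0.19,"rz":0,"gripper":0.2},{"dx":0.27,"dy":-0.16,"dz":0.19,"rx":0,"ry":-0.19,"rz":0,"gripper":0.2},{"dx":0.303,"dy":-0.16,"dz":0.19,"rx":0,"ry":-0.19,"rz":0,"gripper":0.2},{"dx":0.303,"dy":-0.16,"dz":0.19,"rx":0,"ry":-0.19,"rz":0,"gripper":0.2},{"dx":0.303,"dy":-0.16,"dz":0.19,"rx":0,"ry":-0.19,"rz":0,"gripper":0.2},{"dx":0.303,"dy":-0.16,"dz":0.19,"rx":0,"ry":-0.19,"rz":0,"gripper":0.2}]'
python3 - <<'E'
from m import *
st,p,d=grab("wrist","w17");print(st["tool_pos"],st["tool_rot"])
P=cloud("wrist",d,st); np.save("pics/w17P.npy",P)
grab("side","d17");grab("scene","s17")
E
```

```text
time: 29.95
tool_pos: [0.4144, 0.2775, 0.2138]
tool_rot: [-1.571, 0.0, 1.627]
contact_force: [-0.4, 0.8, -1.2]
opening: 0.0299
[0.41440485 0.27749234 0.2137547 ] [-1.57080323e+00  2.08579592e-04  1.62692164e+00]
```

View pics/w17.png

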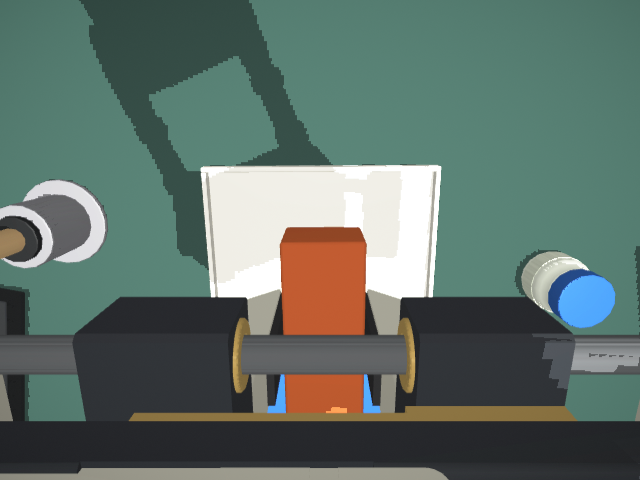

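View pics/d17.png

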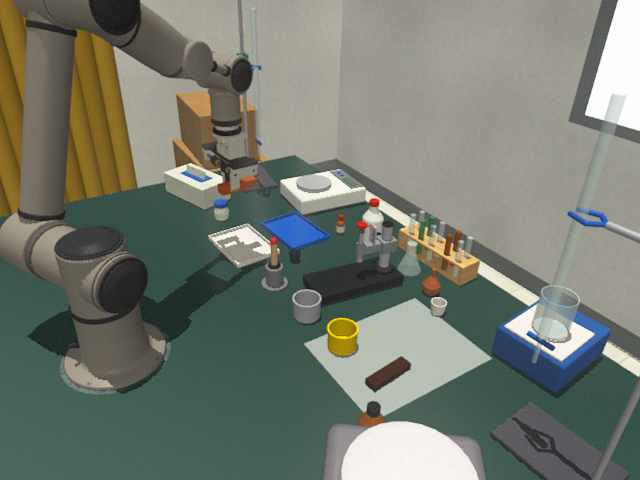

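```bash
python3 - <<'E'
from m import *
st=dict(tool_pos=np.array([.41440485,.27749234,.2137547]),tool_rot=np.array([-1.57080323,2.0858e-4,1.62692164]))
A=ray("wrist",202.5,167,.014,st);B=ray("wrist",440,165.5,.014,st); L=ray("wrist",211,297,.014,st); print(A,B,np.linalg.norm(B-A),np.degrees(np.arctan2(-(B-A)[0],(B-A)[1])))
a=np.arctan2(-(B-A)[0],(B-A)[1]); c=(A+B)/2+.069*np.array([np.cos(a),np.sin(a),0]); print("centre",c,a)
for n,pts in (("side",[(208,243),(242,267),(278,248),(243,226)]),("scene",[(313,213),(347,235),(382,210),(347,194)])):
    q=[ray(n,u,v,.014)[:2] for u,v in pts]; print(n,np.round(q,3).tolist(),np.mean(q,0))
E
```

```text
[0.37719356 0.17834044 0.014     ] [0.36544579 0.36681232 0.014     ] 0.18883764533253014 3.56672936416618
centre [0.44018602 0.27686894 0.014     ] 0.06225117093226369
side [[0.351, 0.324], [0.383, 0.155], [0.518, 0.193], [0.486, 0.366]] [0.43445755 0.25939691]
scene [[0.357, 0.205], [0.507, 0.18], [0.519, 0.355], [0.377, 0.363]] [0.44002647 0.27562201]
```

```bash
python3 -m creep '[{"dx":-0.003,"dy":0.04,"dz":-0.006,"rx":0,"ry":0,"rz":0,"gripper":0.2},{"dx":-0.003,"dy":0.08,"dz":-0.006,"rx":0,"ry":0,"rz":0,"gripper":0.2},{"dx":-0.003,"dy":0.12,"dz":-0.006,"rx":0,"ry":0,"rz":0,"gripper":0.2},{"dx":-0.003,"dy":0.14,"dz":-0.006,"rx":0,"ry":0,"rz":0,"gripper":0.2},{"dx":-0.003,"dy":0.155,"dz":-0.006,"rx":0,"ry":0,"rz":0,"gripper":0.2},{"dx":-0.003,"dy":0.16,"dz":-0.006,"rx":0,"ry":0,"rz":0,"gripper":0.2},{"dx":-0.003,"dy":0.16,"dz":-0.006,"rx":0,"ry":0,"rz":0,"gripper":0.2}]'
python3 - <<'E'
from m import *
st,p,d=grab("wrist","w18")
grab("side","d18");grab("scene","s18")
a=cv2.imread("pics/d18.png")[170:290,190:310]; b=cv2.imread("pics/s18.png")[150:270,290:410]
cv2.imwrite("pics/c18.png",np.hstack([cv2.resize(a,(400,400)),cv2.resize(b,(400,400))]))
E
```

```text
time: 30.98
tool_pos: [0.4207, 0.2757, 0.054]
tool_rot: [-1.571, -0.0, 1.628]
contact_force: [0.5, 0.6, 0.0]
opening: 0.0293
```

View pics/c18.png

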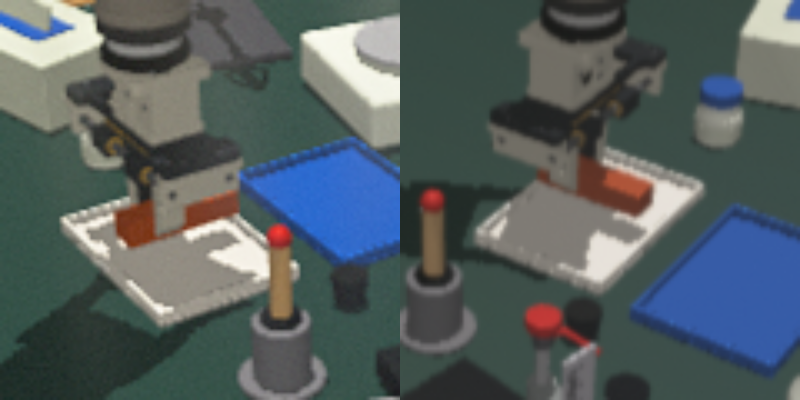

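View pics/w18.png

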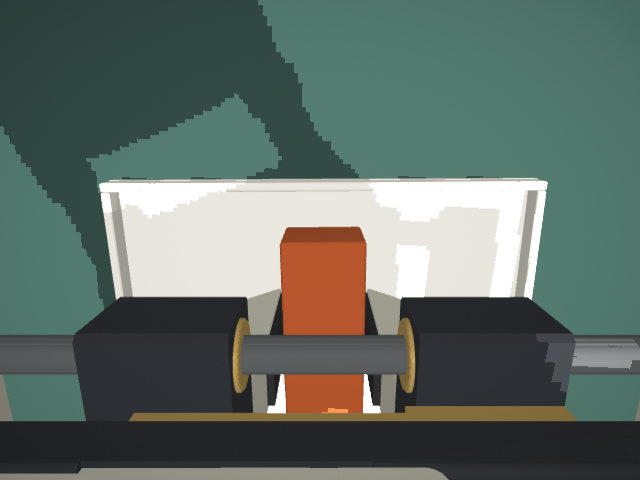

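```bash
python3 - <<'E'
from m import *
st=dict(tool_pos=np.array([.4207,.2757,.054]),tool_rot=np.array([-1.571,0,1.628]))
print("bar end",ray("wrist",324,228,.030,st)); print("top edge",ray("wrist",324,240,.055,st))
print("tray outer rear",ray("wrist",324,181,.014,st),"inner floor-wall",ray("wrist",324,191,.014,st)); A=ray("wrist",101,184,.014,st);B=ray("wrist",546,181,.014,st);print(A,B)
E
```

```text
bar end [0.38786608 0.27334091 0.03      ]
top edge [0.38640298 0.27321955 0.055     ]
tray outer rear [0.37098593 0.27239394 0.014     ] inner floor-wall [0.37524792 0.27263905 0.014     ]
[0.37769666 0.17730465 0.014     ] [0.36558097 0.36697919 0.014     ]
```

```bash
python3 -m creep '[{"dx":0,"dy":0.008,"dz":0.002,"rx":0,"ry":0,"rz":0,"gripper":0.2},{"dx":0,"dy":0.016,"dz":0.002,"rx":0,"ry":0,"rz":0,"gripper":0.2},{"dx":0,"dy":0.022,"dz":0.002,"rx":0,"ry":0,"rz":0,"gripper":0.2},{"dx":0,"dy":0.025,"dz":0.002,"rx":0,"ry":0,"rz":0,"gripper":0.2},{"dx":0,"dy":0.025,"dz":0.002,"rx":0,"ry":0,"rz":0,"gripper":0.2},{"dx":0,"dy":0.025,"dz":0.002,"rx":0,"ry":0,"rz":0,"gripper":0.2}]'
```

```text
time: 31.88
tool_pos: [0.4185, 0.2756, 0.0288]
tool_rot: [-1.571, -0.0, 1.628]
contact_force: [-0.4, -0.7, -0.7]
opening: 0.0298
```

Now to release it and go straight up.

```bash
python3 -m creep '[{"dx":0,"dy":0.001,"dz":0,"rx":0,"ry":0,"rz":0,"gripper":0.2},{"dx":0,"dy":0.001,"dz":0,"rx":0,"ry":0,"rz":0,"gripper":0.4},{"dx":0,"dy":0.001,"dz":0,"rx":0,"ry":0,"rz":0,"gripper":0.55},{"dx":0,"dy":0.001,"dz":0,"rx":0,"ry":0,"rz":0,"gripper":0.55},{"dx":0,"dy":-0.04,"dz":0,"rx":0,"ry":0,"rz":0,"gripper":0.55},{"dx":0,"dy":-0.1,"dz":0,"rx":0,"ry":0,"rz":0,"gripper":0.6},{"dx":0,"dy":-0.16,"dz":0,"rx":0,"ry":0,"rz":0,"gripper":0.7},{"dx":0,"dy":-0.215,"dz":0,"rx":0,"ry":0,"rz":0,"gripper":0.7},{"dx":0,"dy":-0.215,"dz":0,"rx":0,"ry":0,"rz":0,"gripper":0.7},{"dx":0,"dy":-0.215,"dz":0,"rx":0,"ry":0,"rz":0,"gripper":0.7}]'
python3 - <<'E'
from m import *
st,p,d=grab("wrist","w19");print(st["tool_pos"],st["tool_rot"])
P=cloud("wrist",d,st);X,Y,Z=P[...,0],P[...,1],P[...,2]; hsv=cv2.cvtColor(p,cv2.COLOR_RGB2HSV)
m=(hsv[...,0]<18)&(hsv[...,1]>120)&(abs(X-.44)<.1)&(abs(Y-.276)<.1)&(Z>.02)&(Z<.04)
print(rect(P[m][:,:2]),np.percentile(Z[m],[2,50,98]))
grab("side","d19")
z=np.load("pics/d19.npz"); P=cloud("side",z["d"]);hsv=cv2.cvtColor(z["p"],cv2.COLOR_RGB2HSV)
m=(hsv[...,2]<110)&(P[...,2]>.013)&(P[...,2]<.025)&(P[...,0]>.38)&(P[...,0]<.58)&(P[...,1]<-.3)&(P[...,1]>-.46);print("dark",rect(P[m][:,:2]))
E
```

```text
time: 33.12
tool_pos: [0.4179, 0.2753, 0.2432]
tool_rot: [-1.57, 0.0, 1.628]
contact_force: [-0.1, -0.3, -1.0]
opening: 0.0643
[0.41794952 0.27530204 0.24317179] [-1.57017199e+00  2.88309964e-04  1.62797303e+00]
[439.3, 276.3, 109.8, 29.6, 3.8] [0.02776198 0.02944527 0.03097788]
dark [479.5, -369.2, 110.2, 31.8, 6.1]
```

View pics/w19.png

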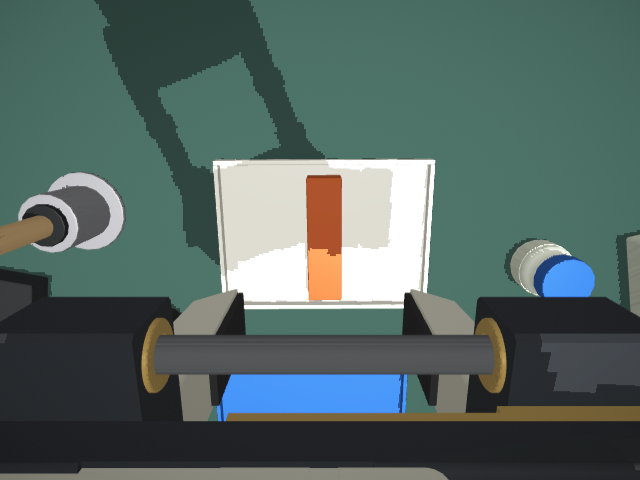

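View pics/d19.png

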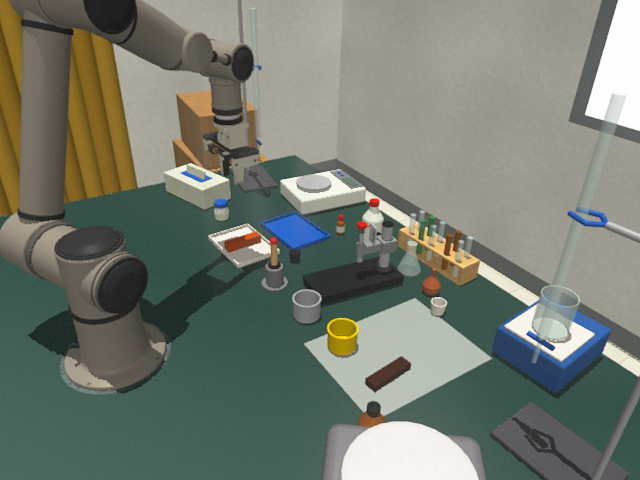

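```bash
python3 - <<'E'
from m import *
for n,f in (("scene","s18"),("side","d19")):
    z=np.load(f"pics/{f}.npz"); P=cloud(n,z["d"])
    for nm,x0,x1,y0,y1,z0 in (("ypot",.3,.55,-.3,-.15,.03),("reagent",.2,.5,-.65,-.4,.03),):
        X,Y,Z=P[...,0],P[...,1],P[...,2]; m=(X>x0)&(X<x1)&(Y>y0)&(Y<y1)&(Z>z0)&(Z<.14)
        q=P[m]
        if len(q): print(n,nm,len(q),np.percentile(q,[1,50,99],axis=0).round(3).tolist())
E
```

```text
scene ypot 494 [[0.414, -0.269, 0.03], [0.447, -0.236, 0.046], [0.482, -0.202, 0.057]]
scene reagent 3284 [[0.273, -0.649, 0.032], [0.354, -0.576, 0.083], [0.412, -0.467, 0.139]]
side ypot 552 [[0.416, -0.272, 0.03], [0.45, -0.239, 0.045], [0.483, -0.204, 0.057]]
side reagent 486 [[0.206, -0.535, 0.07], [0.331, -0.494, 0.091], [0.357, -0.47, 0.139]]
```

```bash
python3 - <<'E'
from m import *
print(ray("side",373,406,.11),ray("scene",98,322,.11)); print(ray("scene",110,360,0.0))
z=np.load("pics/s18.npz");P=cloud("scene",z["d"]);print(P[345,108],P[322,98],P[335,104]);z=np.load("pics/d19.npz");P=cloud("side",z["d"]);print(P[408,373],P[420,372])
E
```

```text
[ 0.33769717 -0.48793023  0.11      ] [ 0.3412123  -0.48813904  0.11      ]
[ 0.34850434 -0.49884123  0.        ]
[ 0.36230281 -0.49426082  0.05784537] [ 0.34357837 -0.48881209  0.11227117] [ 0.35396035 -0.49121713  0.08111513]
[ 0.33375626 -0.49278357  0.11207229] [nan nan nan]
```

```bash
python3 -m creep '[{"dx":-0.05,"dy":0,"dz":-0.013,"rx":0,"ry":-0.01,"rz":0,"gripper":0.7},{"dx":-0.1,"dy":0,"dz":-0.013,"rx":0,"ry":-0.02,"rz":0,"gripper":0.7},{"dx":-0.15,"dy":0,"dz":-0.013,"rx":0,"ry":-0.05,"rz":0,"gripper":0.7},{"dx":-0.2,"dy":0,"dz":-0.013,"rx":0,"ry":-0.05,"rz":0,"gripper":0.7},{"dx":-0.25,"dy":0,"dz":-0.013,"rx":0,"ry":-0.05,"rz":0,"gripper":0.7},{"dx":-0.3,"dy":0,"dz":-0.013,"rx":0,"ry":-0.05,"rz":0,"gripper":0.7},{"dx":-0.35,"dy":0,"dz":-0.013,"rx":0,"ry":-0.05,"rz":0,"gripper":0.7},{"dx":-0.4,"dy":0,"dz":-0.013,"rx":0,"ry":-0.05,"rz":0,"gripper":0.7},{"dx":-0.45,"dy":0,"dz":-0.013,"rx":0,"ry":-0.05,"rz":0,"gripper":0.7},{"dx":-0.5,"dy":0,"dz":-0.013,"rx":0,"ry":-0.05,"rz":0,"gripper":0.7},{"dx":-0.55,"dy":0,"dz":-0.013,"rx":0,"ry":-0.05,"rz":0,"gripper":0.7},{"dx":-0.6,"dy":0,"dz":-0.013,"rx":0,"ry":-0.05,"rz":0,"gripper":0.7},{"dx":-0.645,"dy":0,"dz":-0.013,"rx":0,"ry":-0.05,"rz":0,"gripper":0.7},{"dx":-0.645,"dy":0,"dz":-0.013,"rx":0,"ry":-0.05,"rz":0,"gripper":0.7},{"dx":-0.645,"dy":0,"dz":-0.013,"rx":0,"ry":-0.05,"rz":0,"gripper":0.7},{"dx":-0.645,"dy":0,"dz":-0.013,"rx":0,"ry":-0.05,"rz":0,"gripper":0.7}]'
python3 - <<'E'
from m import *
st,p,d=grab("wrist","w20");print(st["tool_pos"],st["tool_rot"])
P=cloud("wrist",d,st);X,Y,Z=P[...,0],P[...,1],P[...,2]; hsv=cv2.cvtColor(p,cv2.COLOR_RGB2HSV)
m=(hsv[...,2]<130)&(abs(X-.48)<.12)&(abs(Y+.368)<.12)&(Z>.0135)&(Z<.025); print(m.sum())
print(rect(P[m][:,:2]),np.percentile(Z[m],[2,50,98]))
E
```

```text
time: 35.22
tool_pos: [0.4683, -0.3664, 0.2434]
tool_rot: [-1.57, -0.001, 1.679]
contact_force: [0.2, 0.0, 0.4]
opening: 0.0644
[ 0.46832186 -0.36635141  0.2434132 ] [-1.57033207e+00 -1.04347824e-03  1.67924079e+00]
4326
[458.3, -382.3, 251.2, 145.4, 75.7] [0.01561323 0.01747024 0.02198969]
```

View pics/w20.png

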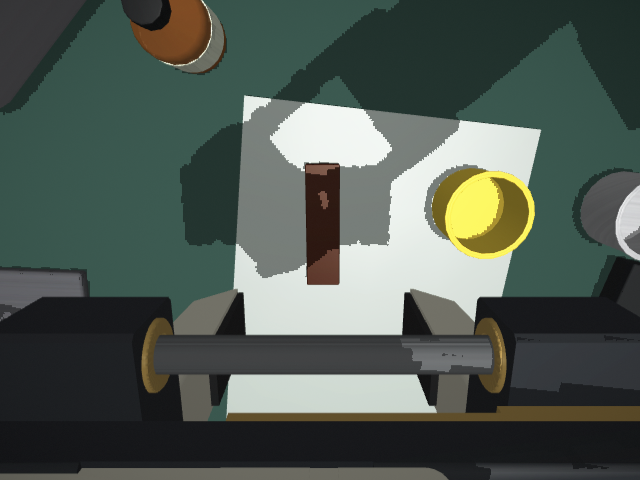

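```bash
python3 - <<'E'
from m import *
st=dict(tool_pos=np.array([.46832,-.36635,.24341]),tool_rot=np.array([-1.57033,-.00104,1.67924]))
q=np.array([ray("wrist",u,v,.017,st)[:2] for u,v in ((305.5,164),(339.5,164),(339,284),(307,284))]); print(q.round(4),q.mean(0)); a=(q[2]+q[3]-q[0]-q[1])/2; print(np.linalg.norm(a),np.arctan2(a[1],a[0]))
M=R.from_euler("xyz",st["tool_rot"]).as_matrix(); g=q.mean(0)-.015*a/np.linalg.norm(a)
print("grasp",g,"tool delta",M.T@np.r_[g-st["tool_pos"][:2],0.0225-.2434])
E
```

```text
[[ 0.4271 -0.3866]
 [ 0.424  -0.3577]
 [ 0.5325 -0.3453]
 [ 0.5356 -0.3747]] [ 0.47981272 -0.36607313]
0.10915875696238551 0.11197899303618583
grasp [ 0.46490667 -0.36774931] tool delta [-0.0012514   0.22090045  0.00344172]
```

```bash
python3 -m creep '[{"dx":-0.001,"dy":0.05,"dz":0.0035,"rx":0,"ry":0,"rz":0,"gripper":0.7},{"dx":-0.001,"dy":0.1,"dz":0.0035,"rx":0,"ry":0,"rz":0,"gripper":0.7},{"dx":-0.001,"dy":0.15,"dz":0.0035,"rx":0,"ry":0,"rz":0,"gripper":0.7},{"dx":-0.001,"dy":0.19,"dz":0.0035,"rx":0,"ry":0,"rz":0,"gripper":0.7},{"dx":-0.001,"dy":0.212,"dz":0.0035,"rx":0,"ry":0,"rz":0,"gripper":0.7},{"dx":-0.001,"dy":0.221,"dz":0.0035,"rx":0,"ry":0,"rz":0,"gripper":0.6},{"dx":-0.001,"dy":0.221,"dz":0.0035,"rx":0,"ry":0,"rz":0,"gripper":0.45},{"dx":-0.001,"dy":0.221,"dz":0.0035,"rx":0,"ry":0,"rz":0,"gripper":0.2},{"dx":-0.001,"dy":0.221,"dz":0.0035,"rx":0,"ry":0,"rz":0,"gripper":0.2},{"dx":-0.001,"dy":0.221,"dz":0.0035,"rx":0,"ry":0,"rz":0,"gripper":0.2},{"dx":-0.001,"dy":0.221,"dz":0.0035,"rx":0,"ry":0,"rz":0,"gripper":0.2}]' 20
```

```text
time: 36.65
tool_pos: [0.4653, -0.3694, 0.0239]
tool_rot: [-1.572, 0.001, 1.678]
contact_force: [-0.9, 1.3, 6.0]
opening: 0.03
```

```bash
python3 -m creep '[{"dx":0,"dy":-0.02,"dz":0,"rx":0,"ry":0,"rz":0,"gripper":0.2},{"dx":0,"dy":-0.06,"dz":0,"rx":0,"ry":0,"rz":0,"gripper":0.2},{"dx":0,"dy":-0.106,"dz":0,"rx":0,"ry":0,"rz":0,"gripper":0.2},{"dx":0,"dy":-0.106,"dz":0,"rx":0,"ry":0,"rz":0,"gripper":0.2},{"dx":0,"dy":-0.106,"dz":0,"rx":0,"ry":0,"rz":0,"gripper":0.2}]'
python3 - <<'E'
from m import *
print(status.observe()["tool_pos"])
for n,t in (("scene","s21"),("side","d21")):
    grab(n,t); z=np.load(f"pics/{t}.npz"); P=cloud(n,z["d"]); hsv=cv2.cvtColor(z["p"],cv2.COLOR_RGB2HSV)
    m=(hsv[...,0]<18)&(hsv[...,1]>70)&(hsv[...,2]<120)&(abs(P[...,0]-.47)<.09)&(abs(P[...,1]+.36)<.05)&(P[...,2]>.07)&(P[...,2]<.15)
    q=P[m]; print(n,len(q),np.percentile(q[:,2],[2,50,98]))
a=cv2.imread("pics/d21.png")[270:420,310:460]; b=cv2.imread("pics/s21.png")[250:400,130:280]
cv2.imwrite("pics/c21.png",np.hstack([cv2.resize(a,(400,400)),cv2.resize(b,(400,400))]))
E
```

```text
time: 37.28
tool_pos: [0.4645, -0.3687, 0.1282]
tool_rot: [-1.57, -0.001, 1.678]
contact_force: [-0.0, 0.1, -1.5]
opening: 0.0299
[ 0.46448037 -0.36874888  0.12823686]
scene 357 [0.11222294 0.12272532 0.12545856]
side 322 [0.10778083 0.12130585 0.12420043]
```

View pics/c21.png

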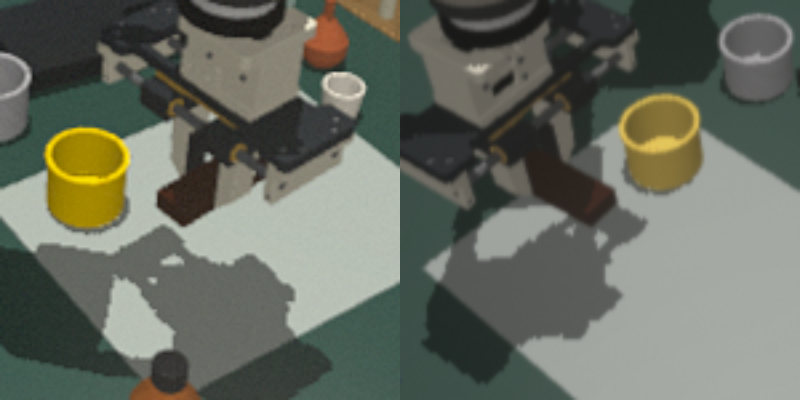

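```bash
python3 -m creep '[{"dx":0.04,"dy":0,"dz":-0.012,"rx":0,"ry":0.04,"rz":0,"gripper":0.2},{"dx":0.08,"dy":0,"dz":-0.024,"rx":0,"ry":0.08,"rz":0,"gripper":0.2},{"dx":0.12,"dy":0,"dz":-0.036,"rx":0,"ry":0.12,"rz":0,"gripper":0.2},{"dx":0.16,"dy":0,"dz":-0.048,"rx":0,"ry":0.16,"rz":0,"gripper":0.2},{"dx":0.2,"dy":0,"dz":-0.06,"rx":0,"ry":0.2,"rz":0,"gripper":0.2},{"dx":0.24,"dy":0,"dz":-0.072,"rx":0,"ry":0.239,"rz":0,"gripper":0.2},{"dx":0.28,"dy":0,"dz":-0.085,"rx":0,"ry":0.239,"rz":0,"gripper":0.2},{"dx":0.317,"dy":0,"dz":-0.097,"rx":0,"ry":0.239,"rz":0,"gripper":0.2},{"dx":0.317,"dy":0,"dz":-0.097,"rx":0,"ry":0.239,"rz":0,"gripper":0.2},{"dx":0.317,"dy":0,"dz":-0.097,"rx":0,"ry":0.239,"rz":0,"gripper":0.2}]'
python3 - <<'E'
from m import *
st=status.observe(); g=st["tool_pos"][:2]-np.array([.6262,-.0563]); c,s=np.cos(-.132),np.sin(-.132)
print("gauge",c*g[0]+s*g[1],-s*g[0]+c*g[1],st["tool_pos"][2],st["tool_rot"])
E
```

```text
time: 38.62
tool_pos: [0.527, -0.0437, 0.1279]
tool_rot: [-1.569, 0.0, 1.439]
contact_force: [0.5, -0.5, -0.8]
opening: 0.0297
gauge -0.10003663241093545 -0.0005512764150234183 0.1278678087416543 [-1.56917927e+00  1.48093329e-04  1.43949902e+00]
```

```bash
python3 -m creep '[{"dx":0,"dy":0.03,"dz":0,"rx":0,"ry":0,"rz":0,"gripper":0.2},{"dx":0,"dy":0.055,"dz":0,"rx":0,"ry":0,"rz":0,"gripper":0.2},{"dx":0,"dy":0.068,"dz":0,"rx":0,"ry":0,"rz":0,"gripper":0.2},{"dx":0,"dy":0.07,"dz":0,"rx":0,"ry":0,"rz":0,"gripper":0.2},{"dx":0,"dy":0.07,"dz":-0.015,"rx":0,"ry":0,"rz":0,"gripper":0.2},{"dx":0,"dy":0.07,"dz":-0.03,"rx":0,"ry":0,"rz":0,"gripper":0.2},{"dx":0,"dy":0.07,"dz":-0.043,"rx":0,"ry":0,"rz":0,"gripper":0.2},{"dx":0,"dy":0.07,"dz":-0.043,"rx":0,"ry":0,"rz":0,"gripper":0.2},{"dx":0,"dy":0.072,"dz":-0.043,"rx":0,"ry":0,"rz":0,"gripper":0.2},{"dx":0,"dy":0.0735,"dz":-0.043,"rx":0,"ry":0,"rz":0,"gripper":0.2},{"dx":0,"dy":0.0735,"dz":-0.043,"rx":0,"ry":0,"rz":0,"gripper":0.2}]'
python3 - <<'E'
from m import *
st=status.observe(); print(st["tool_pos"])
for n,t in (("scene","s22"),("side","d22")): grab(n,t)
a=cv2.imread("pics/d22.png")[190:320,280:410]; b=cv2.imread("pics/s22.png")[200:330,240:370]
cv2.imwrite("pics/c22.png",np.hstack([cv2.resize(a,(400,400)),cv2.resize(b,(400,400))]))
E
```

```text
time: 40.0
tool_pos: [0.5696, -0.0491, 0.0551]
tool_rot: [-1.57, -0.0, 1.439]
contact_force: [0.4, -0.4, -0.7]
opening: 0.0295
[ 0.56962768 -0.04909454  0.05513912]
```

View pics/c22.png

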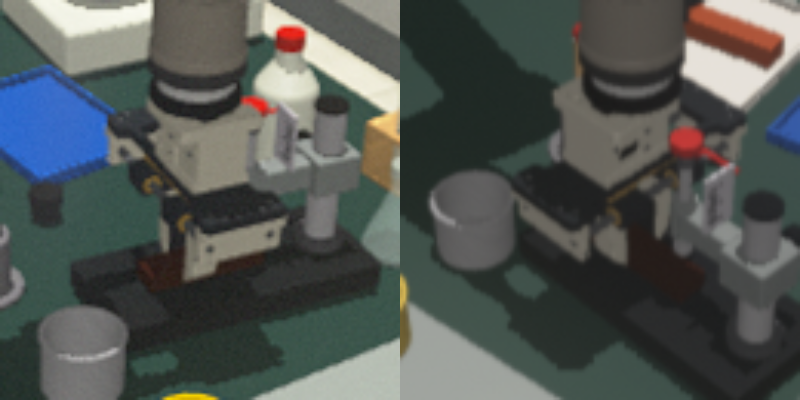

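Not touching yet, so I'll go 1.5 mm lower, release, and back out as before.

```bash
python3 -m creep '[{"dx":0,"dy":0.0015,"dz":0,"rx":0,"ry":0,"rz":0,"gripper":0.2},{"dx":0,"dy":0.0015,"dz":0,"rx":0,"ry":0,"rz":0,"gripper":0.2},{"dx":0,"dy":0.0015,"dz":0,"rx":0,"ry":0,"rz":0,"gripper":0.2}]'
python3 -m creep '[{"dx":0,"dy":0,"dz":0,"rx":0,"ry":0,"rz":0,"gripper":0.3},{"dx":0,"dy":0,"dz":0,"rx":0,"ry":0,"rz":0,"gripper":0.45},{"dx":0,"dy":0,"dz":0,"rx":0,"ry":0,"rz":0,"gripper":0.6},{"dx":0,"dy":0,"dz":0,"rx":0,"ry":0,"rz":0,"gripper":0.6},{"dx":0,"dy":0,"dz":0.03,"rx":0,"ry":0,"rz":0,"gripper":0.6},{"dx":0,"dy":-0.01,"dz":0.05,"rx":0,"ry":0,"rz":0,"gripper":0.6},{"dx":0,"dy":-0.06,"dz":0.05,"rx":0,"ry":0,"rz":0,"gripper":0.6},{"dx":0,"dy":-0.12,"dz":0.05,"rx":0,"ry":0,"rz":0,"gripper":0.4},{"dx":0,"dy":-0.17,"dz":0.05,"rx":0,"ry":0,"rz":0,"gripper":0.2},{"dx":0,"dy":-0.19,"dz":0.05,"rx":0,"ry":0,"rz":0,"gripper":0},{"dx":0,"dy":-0.19,"dz":0.05,"rx":0,"ry":0,"rz":0,"gripper":0},{"dx":0,"dy":-0.19,"dz":0.05,"rx":0,"ry":0,"rz":0,"gripper":0}]'
python3 - <<'E'
from m import *
st=status.observe(); g=st["tool_pos"][:2]-np.array([.6262,-.0563]); c,s=np.cos(-.132),np.sin(-.132)
print("gauge",c*g[0]+s*g[1],-s*g[0]+c*g[1],st["tool_pos"][2],st["tool_rot"])
for n,t in (("scene","s23"),("side","d23")):
    grab(n,t); z=np.load(f"pics/{t}.npz"); P=cloud(n,z["d"]); hsv=cv2.cvtColor(z["p"],cv2.COLOR_RGB2HSV)
    m=(abs(P[...,0]-.58)<.08)&(abs(P[...,1]+.05)<.05)&(P[...,2]>.041)&(P[...,2]<.052)&(hsv[...,1]>70)
    print(rect(P[m][:,:2]),np.percentile(P[m][:,2],[2,50,98]))
a=cv2.imread("pics/d23.png")[190:320,280:410]; b=cv2.imread("pics/s23.png")[200:330,240:370]
cv2.imwrite("pics/c23.png",np.hstack([cv2.resize(a,(400,400)),cv2.resize(b,(400,400))]))
E
```

```text
time: 40.48
tool_pos: [0.5701, -0.0492, 0.0539]
tool_rot: [-1.571, 0.0, 1.439]
contact_force: [-1.2, -0.2, 2.0]
opening: 0.0298
time: 41.98
tool_pos: [0.5198, -0.0424, 0.2424]
tool_rot: [-1.569, -0.0, 1.439]
contact_force: [0.9, 0.6, -0.4]
opening: 0.0101
gauge -0.1072647152293824 -0.0002673244328279742 0.24241963758521715 [-1.56868426e+00 -2.11203089e-04  1.43896363e+00]
[585.6, -51.4, 33.0, 107.9, 83.7] [0.04192604 0.048586   0.05116232]
[584.6, -54.5, 36.1, 108.3, 81.6] [0.04141398 0.04831992 0.05154478]
```

View pics/c23.png

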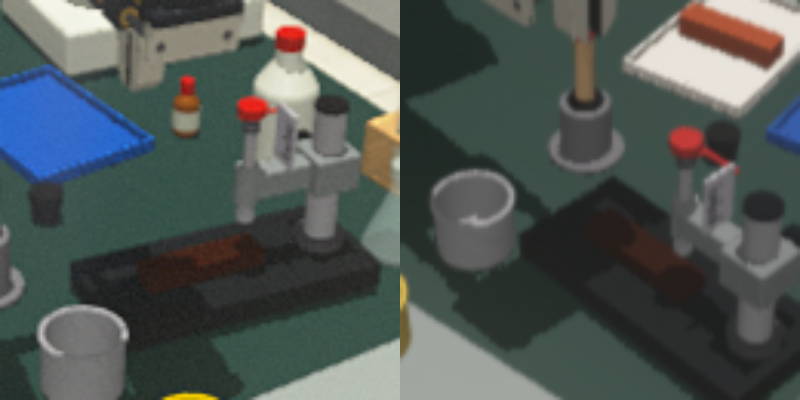

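```bash
python3 -m creep '[{"dx":0,"dy":0,"dz":-0.04,"rx":0,"ry":0,"rz":0,"gripper":0},{"dx":0,"dy":0,"dz":-0.08,"rx":0,"ry":0,"rz":0,"gripper":0},{"dx":0,"dy":0,"dz":-0.108,"rx":0,"ry":0,"rz":0,"gripper":0},{"dx":0,"dy":0,"dz":-0.108,"rx":0,"ry":0,"rz":0,"gripper":0},{"dx":0,"dy":0.02,"dz":-0.108,"rx":0,"ry":0,"rz":0,"gripper":0},{"dx":0,"dy":0.03,"dz":-0.108,"rx":0,"ry":0,"rz":0,"gripper":0},{"dx":0,"dy":0.036,"dz":-0.108,"rx":0,"ry":0,"rz":0,"gripper":0},{"dx":0,"dy":0.042,"dz":-0.108,"rx":0,"ry":0,"rz":0,"gripper":0},{"dx":0,"dy":0.048,"dz":-0.108,"rx":0,"ry":0,"rz":0,"gripper":0},{"dx":0,"dy":0.054,"dz":-0.108,"rx":0,"ry":0,"rz":0,"gripper":0},{"dx":0,"dy":0.06,"dz":-0.108,"rx":0,"ry":0,"rz":0,"gripper":0},{"dx":0,"dy":0.063,"dz":-0.108,"rx":0,"ry":0,"rz":0,"gripper":0},{"dx":0,"dy":0.065,"dz":-0.108,"rx":0,"ry":0,"rz":0,"gripper":0},{"dx":0,"dy":0.067,"dz":-0.108,"rx":0,"ry":0,"rz":0,"gripper":0},{"dx":0,"dy":0.068,"dz":-0.108,"rx":0,"ry":0,"rz":0,"gripper":0},{"dx":0,"dy":0.068,"dz":-0.108,"rx":0,"ry":0,"rz":0,"gripper":0}]'
python3 - <<'E'
from m import *
F=[]
for i in range(5): read_camera('side'); F.append(status.observe()['contact_force'])
print(np.mean(F,0),status.observe()['tool_pos'])
grab("side","d24");grab("scene","s24")
a=cv2.imread("pics/d24.png")[180:300,300:420]; b=cv2.imread("pics/s24.png")[180:300,270:390]
cv2.imwrite("pics/c24.png",np.hstack([cv2.resize(a,(400,400)),cv2.resize(b,(400,400))]))
E
```

```text
time: 44.08
tool_pos: [0.6276, -0.0568, 0.1762]
tool_rot: [-1.571, 0.0, 1.439]
contact_force: [-2.1, 0.9, 5.5]
opening: 0.0004
[-2.60512165  0.15119486  5.87200903] [ 0.62755938 -0.05680026  0.17637741]
```

View pics/c24.png

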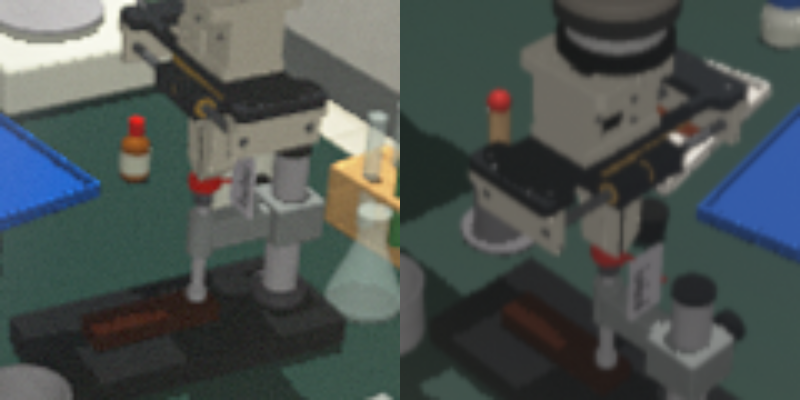

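Contact is light at 5.9 N. I'll press 2 mm more, hold, and then check the force.

```bash
python3 -m creep '[{"dx":0,"dy":0.001,"dz":0,"rx":0,"ry":0,"rz":0,"gripper":0},{"dx":0,"dy":0.002,"dz":0,"rx":0,"ry":0,"rz":0,"gripper":0},{"dx":0,"dy":0.002,"dz":0,"rx":0,"ry":0,"rz":0,"gripper":0},{"dx":0,"dy":0.002,"dz":0,"rx":0,"ry":0,"rz":0,"gripper":0},{"dx":0,"dy":0.002,"dz":0,"rx":0,"ry":0,"rz":0,"gripper":0},{"dx":0,"dy":0.002,"dz":0,"rx":0,"ry":0,"rz":0,"gripper":0},{"dx":0,"dy":0.002,"dz":0,"rx":0,"ry":0,"rz":0,"gripper":0}]'
python3 - <<'E'
from m import *
F=[]
for i in range(5): read_camera('side'); F.append(status.observe()['contact_force'])
print(np.mean(F,0),status.observe()['tool_pos'])
grab("side","d25")
a=cv2.imread("pics/d25.png")[180:300,300:420]
cv2.imwrite("pics/c25.png",cv2.resize(a,(500,500)))
E
```

```text
time: 45.3
tool_pos: [0.6275, -0.0568, 0.1745]
tool_rot: [-1.572, 0.0, 1.439]
contact_force: [-3.0, 0.8, 6.7]
opening: 0.0003
[-3.35966428  0.42338645  7.23904983] [ 0.62758356 -0.05675681  0.1745791 ]
```

View pics/c25.png

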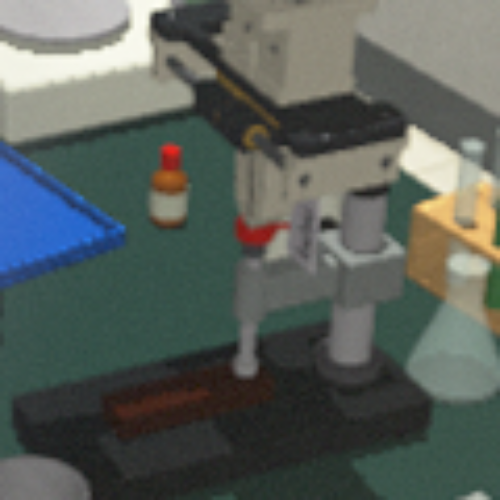

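```bash
python3 -m creep '[{"dx":0,"dy":0,"dz":0,"rx":0,"ry":0,"rz":0,"gripper":0},{"dx":0,"dy":0,"dz":0,"rx":0,"ry":0,"rz":0,"gripper":0},{"dx":0,"dy":-0.01,"dz":0,"rx":0,"ry":0,"rz":0,"gripper":0},{"dx":0,"dy":-0.02,"dz":0,"rx":0,"ry":0,"rz":0,"gripper":0},{"dx":0,"dy":-0.03,"dz":0,"rx":0,"ry":0,"rz":0,"gripper":0},{"dx":0,"dy":-0.045,"dz":0,"rx":0,"ry":0,"rz":0,"gripper":0},{"dx":0,"dy":-0.068,"dz":0,"rx":0,"ry":0,"rz":0,"gripper":0},{"dx":0,"dy":-0.068,"dz":0.04,"rx":0,"ry":0,"rz":0,"gripper":0.3},{"dx":0,"dy":-0.068,"dz":0.08,"rx":0,"ry":0,"rz":0,"gripper":0.6},{"dx":0,"dy":-0.068,"dz":0.108,"rx":0,"ry":0,"rz":0,"gripper":0.6},{"dx":0,"dy":-0.068,"dz":0.108,"rx":0,"ry":0,"rz":0,"gripper":0.6},{"dx":0,"dy":-0.068,"dz":0.108,"rx":0,"ry":0,"rz":0,"gripper":0.6}]'
python3 - <<'E'
from m import *
st=status.observe(); print(st["tool_pos"])
for n,t in (("scene","s26"),("side","d26")):
    grab(n,t); z=np.load(f"pics/{t}.npz"); P=cloud(n,z["d"]); hsv=cv2.cvtColor(z["p"],cv2.COLOR_RGB2HSV)
    m=(abs(P[...,0]-.58)<.08)&(abs(P[...,1]+.05)<.05)&(P[...,2]>.041)&(P[...,2]<.052)&(hsv[...,1]>70)
    print(rect(P[m][:,:2]),np.percentile(P[m][:,2],[2,50,98]))
    m=(hsv[...,0]<15)&(hsv[...,1]>130)&(abs(P[...,0]-.626)<.03)&(abs(P[...,1]+.056)<.03)&(P[...,2]>.1); print("cap z",np.median(P[m][:,2]))
    q=[ray(n,u,v,.014)[:2] for u,v in {"side":[(261,231),(296,251),(329,235),(294,213)],"scene":[(360,238),(400,260),(430,232),(394,213)]}[n]]; print("blue",np.round(q,3).tolist(),np.mean(q,0))
a=cv2.imread("pics/d26.png")[200:270,245:345]; b=cv2.imread("pics/s26.png")[200:270,350:450]
cv2.imwrite("pics/c26.png",np.vstack([cv2.resize(a,(400,280)),cv2.resize(b,(400,280))]))
E
```

```text
time: 47.1
tool_pos: [0.5215, -0.0428, 0.2424]
tool_rot: [-1.573, 0.0, 1.439]
contact_force: [1.1, 0.7, 0.2]
opening: 0.0455
[ 0.52145131 -0.04280753  0.24236929]
[585.3, -52.4, 31.1, 108.5, 82.8] [0.04154327 0.04852805 0.05145788]
cap z 0.18531778386708248
blue [[0.545, 0.192], [0.687, 0.179], [0.692, 0.346], [0.557, 0.364]] [0.62041023 0.27006711]
[584.6, -55.1, 35.8, 109.1, 84.1] [0.04184409 0.04829273 0.05134067]
cap z 0.1854019531400246
blue [[0.52, 0.309], [0.555, 0.152], [0.691, 0.18], [0.67, 0.361]] [0.60901192 0.25040451]
```

View pics/c26.png

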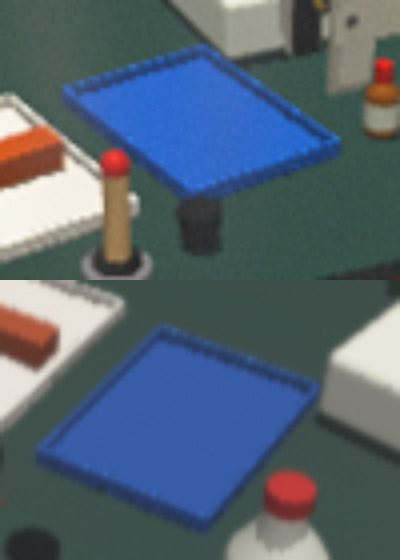

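Spindle is back up and the bar hasn't moved. Next I'll regrasp the bar.

```bash
python3 -m creep '[{"dx":0,"dy":0.05,"dz":0,"rx":0,"ry":0,"rz":0,"gripper":0.6},{"dx":0,"dy":0.1,"dz":0,"rx":0,"ry":0,"rz":0,"gripper":0.6},{"dx":0,"dy":0.15,"dz":0,"rx":0,"ry":0,"rz":0,"gripper":0.6},{"dx":0,"dy":0.18,"dz":0,"rx":0,"ry":0,"rz":0,"gripper":0.6},{"dx":0,"dy":0.188,"dz":0,"rx":0,"ry":0,"rz":0,"gripper":0.6},{"dx":0,"dy":0.188,"dz":-0.02,"rx":0,"ry":0,"rz":0,"gripper":0.6},{"dx":0,"dy":0.188,"dz":-0.035,"rx":0,"ry":0,"rz":0,"gripper":0.6},{"dx":0,"dy":0.188,"dz":-0.045,"rx":0,"ry":0,"rz":0,"gripper":0.6},{"dx":0,"dy":0.188,"dz":-0.045,"rx":0,"ry":0,"rz":0,"gripper":0.4},{"dx":0,"dy":0.188,"dz":-0.045,"rx":0,"ry":0,"rz":0,"gripper":0.2},{"dx":0,"dy":0.188,"dz":-0.045,"rx":0,"ry":0,"rz":0,"gripper":0.2},{"dx":0,"dy":0.188,"dz":-0.045,"rx":0,"ry":0,"rz":0,"gripper":0.2},{"dx":0,"dy":0.188,"dz":-0.045,"rx":0,"ry":0,"rz":0,"gripper":0.2}]'
```

```text
time: 48.82
tool_pos: [0.5648, -0.0484, 0.0538]
tool_rot: [-1.57, -0.0, 1.439]
contact_force: [-1.4, -0.1, 1.7]
opening: 0.0297
```

```bash
python3 -m creep '[{"dx":0,"dy":-0.006,"dz":0,"rx":0,"ry":0,"rz":0,"gripper":0.2},{"dx":0,"dy":-0.006,"dz":0,"rx":0,"ry":0,"rz":0,"gripper":0.2},{"dx":0,"dy":-0.006,"dz":0.02,"rx":0,"ry":0,"rz":0,"gripper":0.2},{"dx":0,"dy":-0.006,"dz":0.045,"rx":0,"ry":0,"rz":0,"gripper":0.2},{"dx":0,"dy":-0.006,"dz":0.055,"rx":0,"ry":0,"rz":0,"gripper":0.2},{"dx":0,"dy":-0.05,"dz":0.055,"rx":0,"ry":0,"rz":0,"gripper":0.2},{"dx":0,"dy":-0.1,"dz":0.055,"rx":0,"ry":0,"rz":0,"gripper":0.2},{"dx":0,"dy":-0.15,"dz":0.055,"rx":0,"ry":0,"rz":0,"gripper":0.2},{"dx":0.05,"dy":-0.16,"dz":0.055,"rx":0,"ry":0,"rz":0,"gripper":0.2},{"dx":0.1,"dy":-0.16,"dz":0.055,"rx":0,"ry":0,"rz":0,"gripper":0.2},{"dx":0.15,"dy":-0.16,"dz":0.045,"rx":0,"ry":-0.1,"rz":0,"gripper":0.2},{"dx":0.2,"dy":-0.16,"dz":0.03,"rx":0,"ry":-0.17,"rz":0,"gripper":0.2},{"dx":0.25,"dy":-0.16,"dz":0.015,"rx":0,"ry":-0.19,"rz":0,"gripper":0.2},{"dx":0.3,"dy":-0.16,"dz":0.009,"rx":0,"ry":-0.19,"rz":0,"gripper":0.2},{"dx":0.323,"dy":-0.16,"dz":0.009,"rx":0,"ry":-0.19,"rz":0,"gripper":0.2},{"dx":0.323,"dy":-0.16,"dz":0.009,"rx":0,"ry":-0.19,"rz":0,"gripper":0.2},{"dx":0.323,"dy":-0.16,"dz":0.009,"rx":0,"ry":-0.19,"rz":0,"gripper":0.2},{"dx":0.323,"dy":-0.16,"dz":0.009,"rx":0,"ry":-0.19,"rz":0,"gripper":0.2}]'
python3 - <<'E'
from m import *
st,p,d=grab("wrist","w27");print(st["tool_pos"],st["tool_rot"])
grab("side","d27");grab("scene","s27")
E
```

```text
time: 51.08
tool_pos: [0.5988, 0.2717, 0.214]
tool_rot: [-1.571, 0.0, 1.628]
contact_force: [-0.3, 0.5, -1.4]
opening: 0.0297
[0.59879906 0.27169536 0.21400639] [-1.57110303e+00  1.87823723e-04  1.62763377e+00]
```

View pics/w27.png

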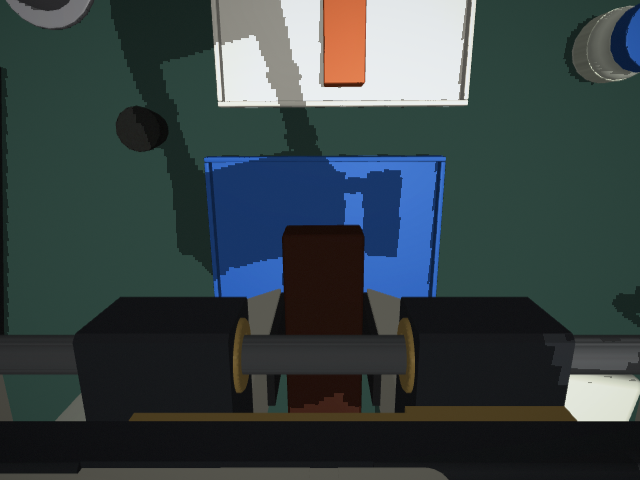

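View pics/d27.png

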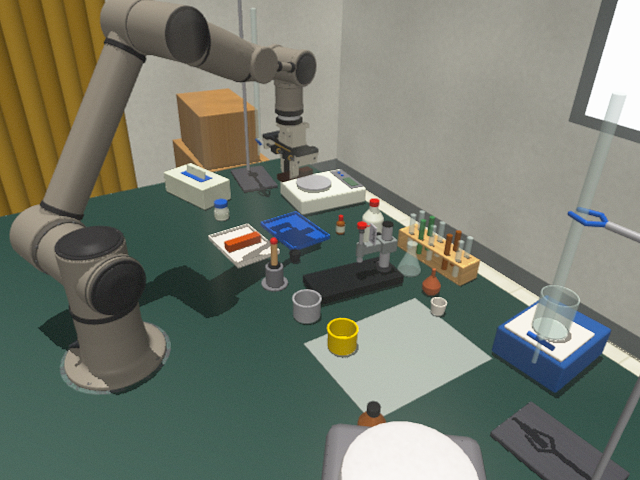

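```bash
python3 - <<'E'
from m import *
st=dict(tool_pos=np.array([.5988,.2717,.2140]),tool_rot=np.array([-1.5711,.0002,1.62763]))
A=ray("wrist",205.5,158,.014,st);B=ray("wrist",445.5,157.5,.014,st); a=np.arctan2(-(B-A)[0],(B-A)[1]); c=(A+B)/2+.069*np.array([np.cos(a),np.sin(a),0]); print(A,B,np.linalg.norm(A-B),"centre",c,a)
e=ray("wrist",323,226,.19,st); print("bar lower end",e, ray("wrist",323,236,.207,st)); b=e+.055*np.array([np.cos(.057),np.sin(.057),0]); print("bar centre",b)
M=R.from_euler("xyz",st["tool_rot"]).as_matrix(); print("tool delta",M.T@np.r_[(c-b)[:2],0])
E
```

```text
[0.55456666 0.17497157 0.014     ] [0.54340792 0.3645903  0.014     ] 0.18994678295690084 centre [0.61786812 0.27383445 0.014     ] 0.05878048399885473
bar lower end [0.56516994 0.26890131 0.19      ] [0.56508576 0.26891347 0.207     ]
bar centre [0.62008061 0.27203461 0.19      ]
tool delta [ 1.92260861e-03 -1.02426472e-06  2.10668226e-03]
```

```bash
python3 -m creep '[{"dx":0.002,"dy":0.04,"dz":0.002,"rx":0,"ry":0,"rz":0,"gripper":0.2},{"dx":0.002,"dy":0.08,"dz":0.002,"rx":0,"ry":0,"rz":0,"gripper":0.2},{"dx":0.002,"dy":0.12,"dz":0.002,"rx":0,"ry":0,"rz":0,"gripper":0.2},{"dx":0.002,"dy":0.15,"dz":0.002,"rx":0,"ry":0,"rz":0,"gripper":0.2},{"dx":0.002,"dy":0.165,"dz":0.002,"rx":0,"ry":0,"rz":0,"gripper":0.2},{"dx":0.002,"dy":0.176,"dz":0.002,"rx":0,"ry":0,"rz":0,"gripper":0.2},{"dx":0.002,"dy":0.182,"dz":0.002,"rx":0,"ry":0,"rz":0,"gripper":0.2},{"dx":0.002,"dy":0.1855,"dz":0.002,"rx":0,"ry":0,"rz":0,"gripper":0.2},{"dx":0.002,"dy":0.1855,"dz":0.002,"rx":0,"ry":0,"rz":0,"gripper":0.2},{"dx":0.002,"dy":0.1855,"dz":0.002,"rx":0,"ry":0,"rz":0,"gripper":0.2}]'
```

```text
time: 52.48
tool_pos: [0.5968, 0.2749, 0.0288]
tool_rot: [-1.572, -0.0, 1.629]
contact_force: [-0.6, 0.5, 0.1]
opening: 0.0298
```

```bash
python3 -m creep '[{"dx":0,"dy":0.001,"dz":0,"rx":0,"ry":0,"rz":0,"gripper":0.2},{"dx":0,"dy":0.001,"dz":0,"rx":0,"ry":0,"rz":0,"gripper":0.4},{"dx":0,"dy":0.001,"dz":0,"rx":0,"ry":0,"rz":0,"gripper":0.55},{"dx":0,"dy":0.001,"dz":0,"rx":0,"ry":0,"rz":0,"gripper":0.55},{"dx":0,"dy":-0.04,"dz":0,"rx":0,"ry":0,"rz":0,"gripper":0.55},{"dx":0,"dy":-0.1,"dz":0,"rx":0,"ry":0,"rz":0,"gripper":0.6},{"dx":0,"dy":-0.16,"dz":0,"rx":0,"ry":0,"rz":0,"gripper":0.7},{"dx":0,"dy":-0.215,"dz":0,"rx":0,"ry":0,"rz":0,"gripper":0.7},{"dx":0,"dy":-0.215,"dz":0,"rx":0,"ry":0,"rz":0,"gripper":0.7},{"dx":0,"dy":-0.215,"dz":0,"rx":0,"ry":0,"rz":0,"gripper":0.7}]'
python3 - <<'E'
from m import *
st,p,d=grab("wrist","w28");print(st["tool_pos"],st["tool_rot"])
P=cloud("wrist",d,st);X,Y,Z=P[...,0],P[...,1],P[...,2]; hsv=cv2.cvtColor(p,cv2.COLOR_RGB2HSV)
m=(hsv[...,0]<18)&(hsv[...,1]>60)&(abs(X-.618)<.1)&(abs(Y-.274)<.08)&(Z>.013)&(Z<.035)
print("dark",rect(P[m][:,:2]),np.percentile(Z[m],[2,50,98]))
grab("side","d28");grab("scene","s28")
for n,t in (("scene","s28"),("side","d28")):
    z=np.load(f"pics/{t}.npz"); P=cloud(n,z["d"]); hsv=cv2.cvtColor(z["p"],cv2.COLOR_RGB2HSV); X,Y,Z=P[...,0],P[...,1],P[...,2]
    m=(hsv[...,0]<15)&(hsv[...,1]>130)&(abs(X-.626)<.03)&(abs(Y+.056)<.03)&(Z>.1); print(n,"cap z",np.median(Z[m]))
    m=(abs(X-.43)<.04)&(abs(Y-.055)<.04)&(Z>.12)&(Z<.2)&(hsv[...,1]>120); print("ball",np.median(P[m],0),Z[m].max())
    m=(abs(X-.44)<.09)&(abs(Y-.276)<.08)&(Z>.024)&(Z<.035)&(hsv[...,1]>100); print("red",rect(P[m][:,:2]),np.median(Z[m]))
    m=(abs(X-.618)<.09)&(abs(Y-.274)<.08)&(Z>.016)&(Z<.03)&(hsv[...,2]<110); print("dark",rect(P[m][:,:2]) if m.sum() else None)
E
```

```text
time: 53.72
tool_pos: [0.5961, 0.2746, 0.2427]
tool_rot: [-1.57, 0.0, 1.629]
contact_force: [-0.1, 0.1, -0.3]
opening: 0.0645
[0.59614347 0.27463543 0.24265234] [-1.57006980e+00  2.14008884e-04  1.62896467e+00]
dark [616.7, 275.3, 109.5, 29.0, 3.9] [0.01979306 0.02144924 0.0230014 ]
scene cap z 0.18550776881909403
ball [0.43372934 0.05305514 0.14062932] 0.14810432617358138
red [438.8, 274.3, 109.4, 33.7, 6.0] 0.030754138518987895
dark [620.1, 277.6, 148.9, 135.9, 4.0]
side cap z 0.1854128704441369
ball [0.42925671 0.04996309 0.13759559] 0.14661869745537393
red [441.3, 272.9, 107.8, 38.0, 5.6] 0.030451968402358198
dark [620.9, 263.1, 135.9, 112.2, 2.3]
```

View pics/w28.png

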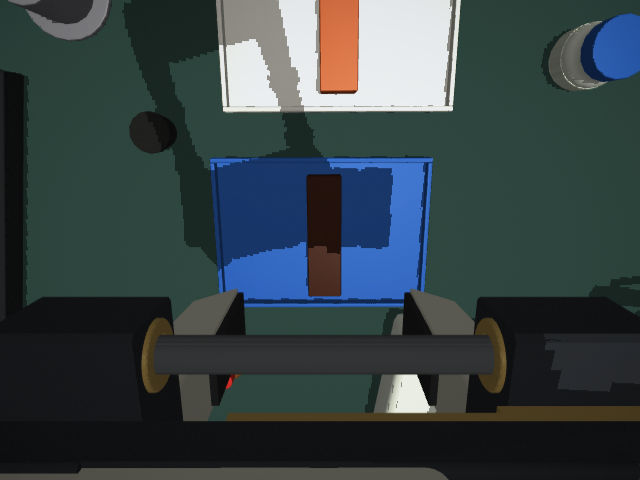

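View pics/d28.png

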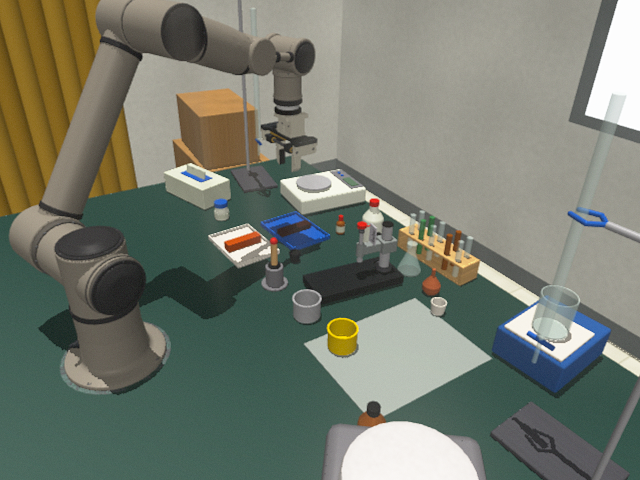

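View pics/s28.png

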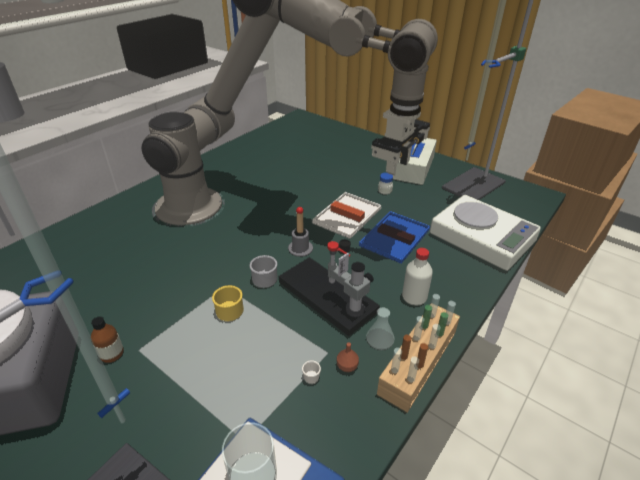

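```bash
python3 -c "
from cell import robot
print(robot.hand_in())"
```

```text
the job is handed in; nothing more can be done
None
```

I ran the whole job and handed it in at about 54 s; the hand-in gave no verdict.

- **Brush:** I dipped it in the steel pot with the tip about 26 mm below the rim. I then swept the plate from about 78 mm in front of the foot to about 127 mm, with roughly 1.4 N of contact, and stood the brush back in its holder.
- **Bars:** Only the red-brown and near-black bars were on the bench. I pressed the cap on the red-brown bar first (about 25 mm thick, 6.9 N) and then on the near-black one (about 17 mm, 7.2 N). Each was held for about a second. The red-brown bar went in the white tray and the near-black one in the blue tray.

**Last checks:**
- Both bars lie flat near the centres of their trays, with tops at 29 to 31 mm and 21 mm above the bench.
- The cap is back up at 185 mm, and the brush ball is at its starting position and height.
- The gripper is clear of everything, and the bystanders look unmoved in the pictures.

**What disagreed or went wrong:**
- The wrist and fixed cameras differed by 3 to 4 mm; I corrected the wrist camera for this before placing the bars.
- There was a sideways force of about 3 N during the second press, and I did not find the cause.
- A depth mask for the dark bar in the fixed views picked up part of the tray, so I used only the wrist view for that bar.
- My first move was refused because keys were missing from its rows; nothing moved.

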